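# Fetch the penned-in jig block and load the sprung lift

## Task

The square steel block is penned in on the aluminium kit stand by the clamping bolt, the ball-lock pin and the rest post standing close in front of and behind it. Clear all three onto the dark rubber mat, then set the block centrally and squarely on the sprung lift's plate, and last put the bolt, the pin and the post back on the stand, each where it stood before. Keep those three upright throughout, and leave the spacer ring and the oil bottle where they are.

Things in the scene. Friction and masses are not known exactly. Their poses are not given: they have to be found in the camera images.
- block_c (a point): Centre of the loose square block of blued steel, 50 x 50 mm and 36 mm high, about 0.7 kg, standing in the middle of the kit stand with its sides parallel to the stand's. Site axes are the block's: z up, x and y normal to its side faces. At the start cheeks 6 mm from its two y sides and the bolt, pin and post close to its two x sides leave no room for fingers; once those three are gone, grip it across x.
- bolt_c (a point): Centre (50 mm above its foot) of the loose steel clamping bolt, 100 mm high, about 0.35 kg, standing upright on its hexagonal head (36 mm across the flats, 22 mm high), the round threaded 20 mm shank above it up to 87 mm, ending in a narrower bronze tip. z runs up the bolt. It stands on any one of the stand's three places; grip the shank 10 to 20 mm above this centre so that the fingertips clear the block beside it.
- pin_c (a point): Centre (50 mm above its foot) of the loose steel ball-lock pin, 100 mm high, about 0.25 kg, standing upright on its round 36 mm head (14 mm thick, then a 26 mm collar up to 26 mm), above that a slim round 16 mm shank with four little balls near the top. z runs up the pin. Stands on any one of the stand's three places; grip it 10 to 20 mm above this centre.
- post_c (a point): Centre (50 mm above its foot) of the loose steel rest post, 100 mm high, about 0.35 kg: a square foot 36 x 36 x 18 mm and a square 22 x 22 mm column up to its flat top. z up, x and y normal to its sides, at the start parallel to the stand's. Stands on any one of the stand's three places; grip it 10 to 20 mm above this centre.
- stand: Aluminium kit stand, fixed in the episode: base plate 150 (x) x 100 (y) x 6 mm, origin at the underside's centre, z up. Things stand on its flat top, 6 mm above the table. Two upright cheeks, 40 mm long in x, 12 mm thick, centred at y = +37 and -37 mm, reach 44 mm above the table, beside the block in the middle. Three unmarked places for bolt, pin and post: about x = -47 mm, y = +22 mm; x = -47 mm, y = -22 mm; x = +47 mm, y = 0; which is on which differs from start to start.
- mat: Dark grey rubber mat lying flat, fixed: 210 (x) x 130 (y) x 4 mm, origin at the underside's centre, z up. The side area for bolt, pin and post, empty at the start.
- lift_top (a point): Centre of the top face of the sprung lift's steel plate, 90 x 90 mm, with a dark engraved 60 mm square outline drawn on it; x and y parallel to the plate's sides, z up. Its top is 62 mm above the table when unloaded; it goes straight down as it is loaded. The lift's fixed grey base under it is 120 x 120 mm.
- lift_plate (a joint): How far the lift's plate has sunk: 0 m unloaded (up), 0.025 m at its lower stop. It begins to sink at about 1 N and gives 1 mm per 0.35 N more; the block alone sinks it by 13 to 20 mm as it is let go.
- spacer_c (a point): Centre of a loose steel spacer ring lying on the table, 44 mm outside, 16 mm high: a bystander, leave it.
- oil_c (a point): Centre (55 mm up) of a loose white oil bottle with a black cap, 44 mm wide, 110 mm high, standing on the table: a bystander, leave it.

How it is judged:
By the outcome, as a careful person would: the job done as asked, in the order asked, and still so for the second after the job is handed in, with the robot touching nothing.
It also fails if it takes over 150 s, if anything falls off the work surface, if the arm or the gripper's body presses on something with over 40 N, if the wrist force passes 120 N, or if a joint passes its speed limit or range.

## Robot

A 6-joint arm with a two-finger parallel gripper is mounted at the origin on the work surface. World frame = base frame: x ahead of the robot, y to its left, z up, the work surface at z = 0. Lengths are in mm, angles in rad, forces in N, time in s.
With the tool pointing down it reaches from about 375 to 900 mm from the base axis. Payload 3.1 kg.
Tool frame: the origin (TCP) lies midway between the tips of the shut fingers; the grasp point (between the pads) lies 19 mm behind it (r.tcp_to_grasp is the y of the grasp point in the tool frame, in mm); y points along the fingers, x is the direction in which the jaws open and shut, and the axes are right-handed (so a half turn about y gives the same grasp; the last joint's range is limited). The gripper opens to 87 mm and grips with 3 to 60 N. Pads are 19 mm wide; open, the fingers measure 117 mm over their backs; the gripper's body (75 mm by 190 mm) begins 51 mm behind the grasp point.
Start: joints at [-1.31, 0.527, 1.433, -0, 1.181, -0.178], TCP at [266.118, -565.489, 222.548] pointing down, gripper open.
Joint ranges: [-3.08, 3.08], [-0.75, 2.2], [0.22, 2.44], [-1.43, 4.57], [0, 2.65], [-2.85, 2.85]. Speed limits (rad/s): [2.79, 2.79, 3.14, 3.14, 3.14, 3.14].

## Interface

Orientations are given as a unit quaternion [x, y, z, w].
In Python, from rig import readout, read_camera, camera_model, r gives the robot as it stands.
- The arm moves only by the tool send_rows, never from a script. Its argument "deltas" is a list of rows, each an object of numbers: "jaw": the finger opening in mm, from 0 to 87; "tx", "ty", "tz": the shift along the tool's x, y, z in mm; "roll": the turn about the tool's y in rad. A call has exactly 10 rows; each row is the pose to reach, as a shift and turn from the pose commanded when the call began, along the tool's axes at that moment; what a row does not reach only later rows make up. A row lasts 1/8 s, in which the tool goes at most 62.5 mm and 10.7 degrees, less where a joint would pass 70% of its speed; a pose out of reach is approached as far as the arm can. A call with a gripper value outside its range is refused whole. The fingers move at their own pace and stop on an object; the grip force is fixed at half the most. Time passes only in rows, so rows that repeat a pose let the fingers close, or fill a call up. It gives the time, the measured TCP pose, the force and the opening at its end, in the units of the state.
- readout.observe(): the state, without advancing time (a new reading comes with each control period).
- read_camera(name): name is "scene" or "top"; returns (picture, depth): 384x512x3 uint8, red, green, blue; 384x512 float32, mm along the optical axis (not along the pixel's ray), 0 where there is no reading.
- camera_model(name): a dict with "K" (3x3 intrinsics, pixels), "world_from_camera" (4x4, takes a point from camera to world coordinates). Camera axes: x right, y down, z forward; pixel columns grow to the right and rows downward; lengths in mm; the calibration is good to about 2 mm. A picture is of the moment at which its call begins. camera_model takes no time and is no camera call.
- r.close_job(): hands the job in, once; it reports no verdict.
The state is a dict: "t": time; "joints": joint angles; "joint_vel": joint speeds; "joint_efforts": joint torques, N m; "tool_pos": TCP position; "orientation": TCP orientation; "wrist_force": force on the tool from outside, world axes, zero at the start; "moment": the same for the moment, N m; "finger_gap": finger opening in mm.
Only numpy, scipy, OpenCV 4.12 (cv2) and the standard library are available. Lean on these libraries where they do the work, as an engineer would, in place of code of your own. Each camera call takes 0.05 s, during which the arm holds its last target.

## Working session

There is one attempt and no reset: what is moved stays moved. The work goes in short steps, Python scripts to look and compute and a tool call to move; the robot and the scene stay as the last step left them, time stands still between calls to the robot, and variables do not carry over. Pictures are saved under pics/ and viewed, and the job is handed in when it is done.

Besides the shell and the picture viewer there is one more tool, called after "Call:" by a JSON object that holds its "fn" and its "kwargs". send_rows: Moves the arm, as the interface text tells. Its arguments: {"type":"object","properties":{"deltas":{"type":"array","items":{"type":"object","properties":{"jaw":{"type":"number"},"tx":{"type":"number"},"ty":{"type":"number"},"tz":{"type":"number"},"roll":{"type":"number"}}}}},"required":["deltas"]}

```bash
ls; mkdir -p pics; python3 - <<'E'
from rig import readout, read_camera, camera_model, r
import cv2,numpy as np
print(readout.observe()); print(r.tcp_to_grasp)
for n in("scene","top"):
    p,d=read_camera(n); cv2.imwrite(f"pics/{n}0.png",p[:,:,::-1]); np.save(f"pics/{n}0.npy",d)
    m=camera_model(n); print(n,m)
E
```

```text
pics
{'t': 0.0, 'joints': array([-1.30947204e+00,  5.28467734e-01,  1.43387363e+00, -2.22495105e-05,
        1.18139542e+00, -1.78487557e-01]), 'joint_vel': array([ 0.00072983, -0.00095554,  0.00060306,  0.00015904, -0.00211262,
        0.00051062]), 'joint_efforts': array([-3.10365449e-04, -4.40039563e+01, -1.76591080e+01,  6.35489845e-02,
        5.82904718e-02, -1.60587906e-04]), 'tool_pos': array([ 265.94493421, -564.80097814,  221.57978961]), 'orientation': array([-0.59652113,  0.37945003, -0.37832464,  0.59753718]), 'wrist_force': array([-0.55983025, -0.1367659 ,  0.04336051]), 'moment': array([-0.01742194,  0.03653562, -0.02363624]), 'finger_gap': 86.99082431445648}
-18.700000000000003
scene {'K': array([[432.1156148 ,   0.        , 244.04483116],
       [  0.        , 432.1156148 , 185.02421821],
       [  0.        ,   0.        ,   1.        ]]), 'world_from_camera': array([[ 7.80899425e-01,  3.62684457e-01, -5.08582414e-01,
         1.18659827e+03],
       [ 6.24364926e-01, -4.78074616e-01,  6.17748413e-01,
        -7.25220561e+02],
       [-1.90925949e-02, -7.99940402e-01, -5.99775647e-01,
         7.94093311e+02],
       [ 0.00000000e+00,  0.00000000e+00,  0.00000000e+00,
         1.00000000e+00]])}
top {'K': array([[452.15174954,   0.        , 256.23818504],
       [  0.        , 452.15174954, 187.42877601],
       [  0.        ,   0.        ,   1.        ]]), 'world_from_camera': array([[ 2.84303662e-02, -9.89212000e-01,  1.43705721e-01,
         4.11808752e+02],
       [-9.99514247e-01, -2.62966277e-02,  1.67259615e-02,
        -1.35676181e+01],
       [-1.27665460e-02, -1.44111440e-01, -9.89479109e-01,
         1.10824552e+03],
       [ 0.00000000e+00,  0.00000000e+00,  0.00000000e+00,
         1.00000000e+00]])}
```

View pics/scene0.png

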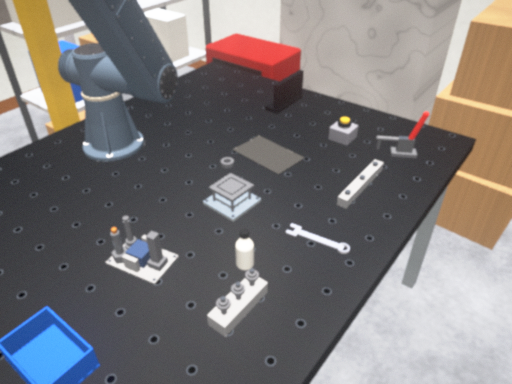

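View pics/top0.png

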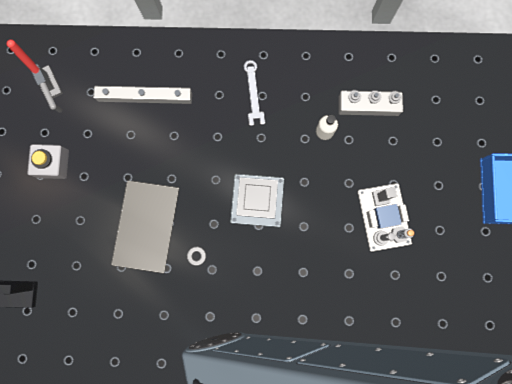

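The stand is at top px (386,217), the lift at (258,200), the mat at (146,227), the ring at (196,256) and the bottle at (327,127). I'll enlarge crops of these.

```bash
cat > h.py <<'E'
import numpy as np, cv2
from rig import readout, read_camera, camera_model, r
def proj(n,P):
    m=camera_model(n);W=m["world_from_camera"];P=np.atleast_2d(P)
    c=(P-W[:3,3])@W[:3,:3];q=c@m["K"].T;return q[:,:2]/q[:,2:]
def onz(n,uv,z):
    m=camera_model(n);W=m["world_from_camera"];uv=np.atleast_2d(uv).astype(float)
    d=np.c_[uv,np.ones(len(uv))]@np.linalg.inv(m["K"]).T@W[:3,:3].T
    s=(z-W[2,3])/d[:,2];return W[:3,3]+d*s[:,None]
def cloud(n,d):
    m=camera_model(n);W=m["world_from_camera"];v,u=np.mgrid[:384,:512]
    c=np.stack([u,v,np.ones_like(u)],-1)@np.linalg.inv(m["K"]).T*d[...,None]
    return c@W[:3,:3].T+W[:3,3]
def crop(p,x0,y0,x1,y1,s,f):
    c=cv2.resize(p[y0:y1,x0:x1,::-1],None,fx=s,fy=s,interpolation=cv2.INTER_CUBIC);cv2.imwrite(f,c)
E
python3 - <<'E'
from h import *
a=cv2.imread("pics/top0.png")[:,:,::-1];b=cv2.imread("pics/scene0.png")[:,:,::-1]
crop(a,345,170,425,260,6,"pics/t_stand.png")
crop(a,220,160,300,240,6,"pics/t_lift.png")
crop(b,95,205,185,285,7,"pics/s_stand.png")
crop(a,105,170,215,280,5,"pics/t_mat.png")
E
```

```text
(no output)
```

View pics/t_stand.png

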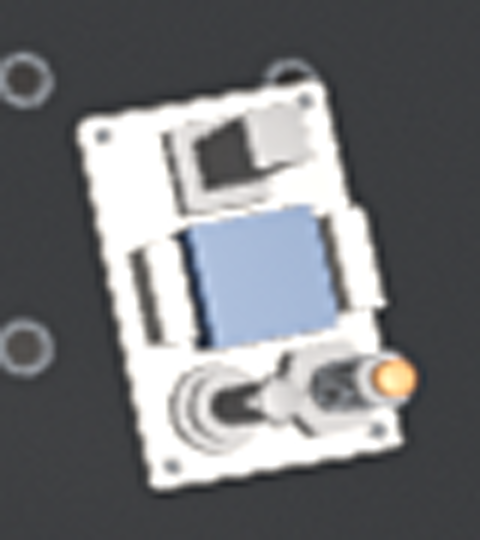

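View pics/s_stand.png

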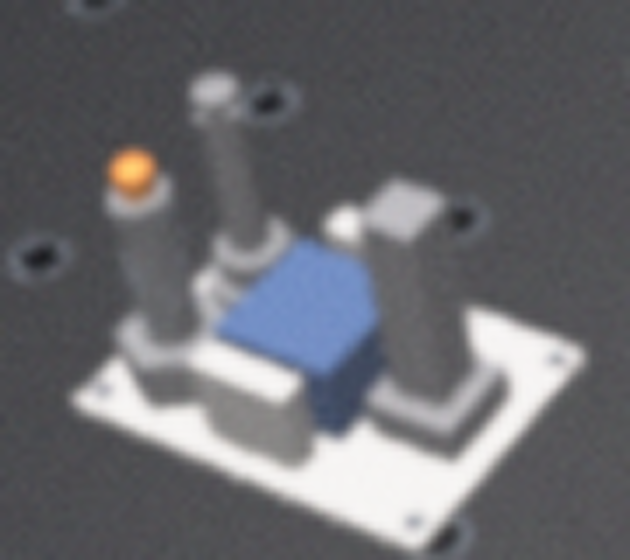

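View pics/t_lift.png

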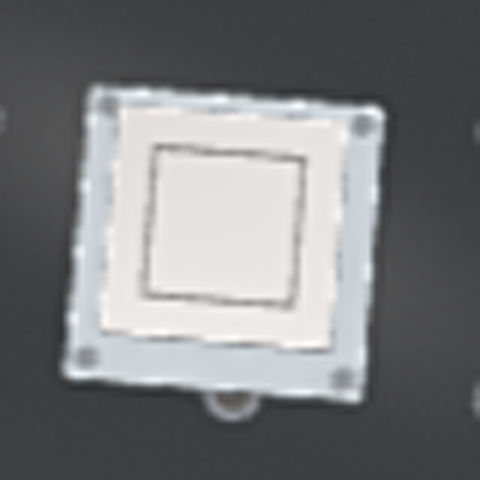

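View pics/t_mat.png

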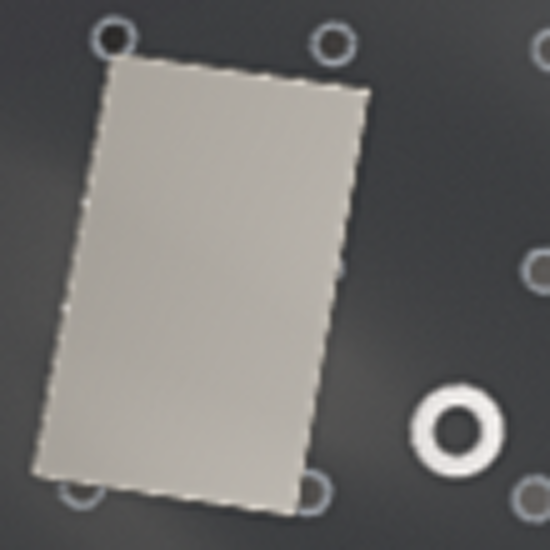

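```bash
cat >> h.py <<'E'
def cr(pts,x0,y0,s): return (np.array(pts,float)+.5)/s-.5+[x0,y0]
def rect(P,lx,ly):
    # P corners world TL,TR,BR,BL in top image (up=+x,left=+y): rigid fit
    M=np.array([[lx,ly],[lx,-ly],[-lx,-ly],[-lx,ly]])/2;c=P[:,:2].mean(0);Q=P[:,:2]-c
    th=np.arctan2((M[:,0]*Q[:,1]-M[:,1]*Q[:,0]).sum(),(M*Q).sum())
    R=np.array([[np.cos(th),-np.sin(th)],[np.sin(th),np.cos(th)]])
    return c,th,np.abs(Q-M@R.T).max()
E
python3 - <<'E'
from h import *
st=onz("top",cr([(78,120),(325,80),(405,445),(152,492)],345,170,6),6)
print("stand",rect(st,150,100))
bl=onz("top",cr([(186,230),(310,205),(340,325),(204,348)],345,170,6),42);print("block",rect(bl,50,50))
print("plate",rect(onz("top",cr([(122,104),(352,123),(330,352),(100,331)],220,160,6),62),90,90))
print("outline",rect(onz("top",cr([(155,148),(304,158),(293,305),(144,295)],220,160,6),62),60,60))
print("base",rect(onz("top",cr([(90,86),(386,106),(364,403),(64,378)],220,160,6),6),120,120))
print("mat",rect(onz("top",cr([(110,54),(371,91),(298,517),(33,475)],105,170,5),4),210,130))
print("ring",onz("top",cr([(457,431)],105,170,5),16))
print("oil",onz("top",[(331,119)],110))
c,th,_=rect(st,150,100);R=np.array([[np.cos(th),-np.sin(th)],[np.sin(th),np.cos(th)]])
for n,q in(("A",(-47,22)),("B",(-47,-22)),("C",(47,0))):
    P=c+R@q;print(n,P,"top100 expects",proj("top",[*P,106]),proj("scene",[*P,106]))
print("bolt top",onz("top",cr([(394,379)],345,170,6),106),onz("scene",cr([(133,168)],95,205,7),106))
print("pin top", onz("scene",cr([(214,90)],95,205,7),106))
print("post top", onz("top",cr([(281,136)],345,170,6),106),onz("scene",cr([(405,210)],95,205,7),106))
print("block scene",onz("scene",cr([(298,306)],95,205,7),42))
print("standscene",onz("scene",cr([(72,400),(417,550),(587,352),(300,240)],95,205,7),6))
for n in("top","scene"):
    d=np.load(f"pics/{n}0.npy");X=cloud(n,d)
    for nm,P,z in(("bolt",(None),0),):
        pass
    m=(np.hypot(X[...,0]-c[0],X[...,1]-c[1])<100)&(X[...,2]>80)
    for p in X[m]:pass
    print(n,m.sum(),X[m].mean(0) if m.any() else 0)
E
```

```text
stand (array([ 508.39747012, -308.88971106]), np.float64(0.19570014917323175), np.float64(1.877371308399475))
block (array([ 507.66051737, -307.19915608]), np.float64(0.19831056170485578), np.float64(2.577658885744924))
plate (array([540.38177749,   1.11571097]), np.float64(-0.06393061566968906), np.float64(0.5403622993764259))
outline (array([540.59206055,   1.88620815]), np.float64(-0.04327804198937267), np.float64(1.3023925913695997))
base (array([540.96909442,   1.74228537]), np.float64(-0.05076186514203136), np.float64(1.3314184426556963))
mat (array([469.98065764, 273.76574043]), np.float64(-0.11499244732374087), np.float64(1.2318452089492666))
ring [[401.35372732 144.29173188  16.        ]]
oil [[ 718.67333609 -162.37153661  110.        ]]
A [ 458.01664315 -296.44896052] top100 expects [[391.323936   235.73994125]] [[125.26705239 218.50262989]]
B [ 466.57259131 -339.60907812] top100 expects [[410.98645339 232.38198733]] [[113.03516592 229.60802645]]
C [ 554.50032301 -299.75040281] top100 expects [[392.18432284 192.27985158]] [[150.9398008  236.06933361]]
bolt top [[ 465.72099928 -337.98089618  106.        ]] [[ 464.65081914 -336.56569543  106.        ]]
pin top [[ 454.61350247 -294.08220391  106.        ]]
post top [[ 554.52196383 -298.04802137  106.        ]] [[ 553.44568281 -294.26299805  106.        ]]
block scene [[ 501.5539442  -309.87331042   42.        ]]
standscene [[ 441.19634654 -369.75258222    6.        ]
 [ 589.83730189 -340.7298022     6.        ]
 [ 569.55229219 -241.52501038    6.        ]
 [ 442.34983292 -266.76357109    6.        ]]
top 285 [ 504.24867901 -307.07967459  100.67146152]
scene 334 [ 511.21158378 -309.03401371   96.7424106 ]
```

```bash
python3 - <<'E'
from h import *
from scipy.spatial.transform import Rotation as Ro
s=readout.observe();print(Ro.from_quat(s['orientation']).as_matrix().round(3))
c=np.array([508.4,-308.9])
for n in("top","scene"):
    X=cloud(n,np.load(f"pics/{n}0.npy"))
    m=(abs(X[...,0]-640)<40)&(abs(X[...,1]+320)<60);print(n,"table z",np.median(X[m][:,2]),X[m][:,2].std())
    for nm,P in(("bolt",(465.5,-338)),("pin",(456.5,-295.5)),("post",(554.3,-297))):
        r0=np.hypot(X[...,0]-P[0],X[...,1]-P[1])<18
        for lo,hi in((40,60),(60,80),(80,97),(99,112)):
            m=r0&(X[...,2]>lo)&(X[...,2]<hi);q=X[m]
            if len(q):print(nm,lo,len(q),q.mean(0).round(1),q[:,:2].min(0).round(1),q[:,:2].max(0).round(1))
    m=(abs(X[...,2]-42)<3)&(np.hypot(*(X[...,:2]-c).transpose(2,0,1))<32)
    print("block",m.sum(),cv2.minAreaRect(X[m][:,:2].astype(np.float32)),X[m].mean(0))
print("pin head",onz("top",cr([(212,407)],345,170,6),20))
E
```

```text
[[ 0.426 -0.001  0.905]
 [-0.905  0.002  0.426]
 [-0.002 -1.     0.   ]]
top table z 0.6897130482437888 2.0344727480970617
bolt 40 22 [ 464.2 -332.1   50.1] [ 455.9 -339.1] [ 474.7 -328.6]
bolt 60 23 [ 465.3 -331.4   69.4] [ 455.8 -340.6] [ 475.7 -327.9]
bolt 80 49 [ 465.1 -334.9   90.7] [ 456.9 -348.4] [ 474.7 -329. ]
bolt 99 33 [ 466.  -337.7  105.9] [ 460.6 -345.4] [ 472.  -331.7]
pin 40 14 [ 455.4 -290.6   50.7] [ 450.1 -294.1] [ 464.2 -288. ]
pin 60 16 [ 455.8 -290.8   69.4] [ 449.5 -294.8] [ 463.5 -288.3]
pin 80 12 [ 455.3 -291.2   86.4] [ 449.2 -296.1] [ 462.7 -288.2]
pin 99 52 [ 457.  -295.4  105.1] [ 446.7 -306.4] [ 466.5 -286.5]
post 40 25 [ 550.5 -289.4   50.6] [ 542.  -306.6] [ 562.2 -284.7]
post 60 29 [ 550.6 -289.7   70.3] [ 542.2 -309.5] [ 562.2 -284.2]
post 80 23 [ 550.2 -289.3   88.4] [ 542.2 -308.6] [ 562.2 -284.5]
post 99 105 [ 554.6 -296.6  106.1] [ 543.6 -308.5] [ 567.  -284.5]
block 395 ((507.9762878417969, -309.27142333984375), (49.58929443359375, 63.37383270263672), 13.071990966796875) [ 508.25655422 -309.22249881   42.3836855 ]
scene table z 0.207720271902871
[... 319 characters left out ...]
 451.8 -302.5] [ 465.4 -287.6]
pin 60 39 [ 460.9 -297.4   69.6] [ 454.1 -303.9] [ 465.7 -289.2]
pin 80 32 [ 461.4 -297.5   87.3] [ 453.3 -303.1] [ 465.1 -289.5]
pin 99 41 [ 458.9 -295.9  104.1] [ 449.8 -304.4] [ 467.2 -288.1]
post 40 79 [ 560.1 -299.7   49.5] [ 544.5 -308.5] [ 567.9 -281.6]
post 60 83 [ 560.5 -299.3   69.9] [ 545.8 -308.4] [ 568.4 -282.5]
post 80 69 [ 560.4 -299.5   88.8] [ 543.4 -308. ] [ 567.6 -283.2]
post 99 88 [ 556.3 -296.9  105.3] [ 540.7 -308.6] [ 568.4 -282.3]
block 279 ((508.28082275390625, -310.1587219238281), (49.99540328979492, 58.97871398925781), 17.68101692199707) [ 507.74766398 -311.00662318   42.14096995]
pin head [[ 457.24058434 -293.56311785   20.        ]]
```

```bash
cat > g.py <<'E'
# g.py x y z yaw [...more]: print tx,ty,tz,roll from commanded pose (all waypoints rel. to call start), keep state
import sys,json,os,numpy as np
f="cmd.json"
x,y,z,w=json.load(open(f)) if os.path.exists(f) else [266.118,-565.489,222.548,-1.31+.178]
a=list(map(float,sys.argv[1:]));c,s=np.cos(w),np.sin(w)
for i in range(0,len(a),4):
    X,Y,Z,W=a[i:i+4];dx,dy=X-x,Y-y
    # tool x=(c,s,0), y=(0,0,-1), z=x cross y=(-s,c,0)
    tx,ty,tz,ro=round(c*dx+s*dy,1),round(z-Z,1),round(-s*dx+c*dy,1),round(-(W-w),3)
    print(dict(tx=tx,ty=ty,tz=tz,roll=ro))
n=[x+c*tx-s*tz,y+s*tx+c*tz,z-ty,w-ro];json.dump(n,open(f,"w"));print("now",np.round(n,2))
E
python3 g.py 466 -337.7 170 0.196
```

```text
{'tx': np.float64(-121.3), 'ty': 52.5, 'tz': np.float64(277.7), 'roll': -1.328}
now [ 4.6598e+02 -3.3770e+02  1.7005e+02  2.0000e-01]
```

Call:
{"fn": "send_rows", "kwargs": {"deltas": [{"tx":-15,"ty":6.5,"tz":34.7,"roll":-0.166,"jaw":50},{"tx":-30,"ty":13,"tz":69.4,"roll":-0.332,"jaw":50},{"tx":-45,"ty":19.5,"tz":104.1,"roll":-0.498,"jaw":50},{"tx":-60.5,"ty":26,"tz":138.8,"roll":-0.664,"jaw":50},{"tx":-75.5,"ty":32.5,"tz":173.5,"roll":-0.83,"jaw":50},{"tx":-91,"ty":39,"tz":208.2,"roll":-0.996,"jaw":50},{"tx":-106,"ty":45.5,"tz":242.9,"roll":-1.162,"jaw":50},{"tx":-121.3,"ty":52.5,"tz":277.7,"roll":-1.328,"jaw":50},{"tx":-121.3,"ty":52.5,"tz":277.7,"roll":-1.328,"jaw":50},{"tx":-121.3,"ty":52.5,"tz":277.7,"roll":-1.328,"jaw":50}]}}

```text
t: 1.35
tool_pos: [465.6, -337.7, 169.9]
orientation: [0.704, 0.069, -0.069, -0.704]
wrist_force: [0.3, 0.3, 0.2]
finger_gap: 50.0
```

```bash
python3 - <<'E'
from h import *
a,d=read_camera("top");b,e=read_camera("scene")
crop(a,330,160,450,260,5,"pics/t1.png");crop(b,85,180,185,280,5,"pics/s1.png")
E
python3 - <<'E'
import cv2,numpy as np
cv2.imwrite('pics/c1.png',np.hstack([cv2.imread('pics/t1.png')[:,100:400],cv2.imread('pics/s1.png')]))
E
```

```text
(no output)
```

View pics/c1.png

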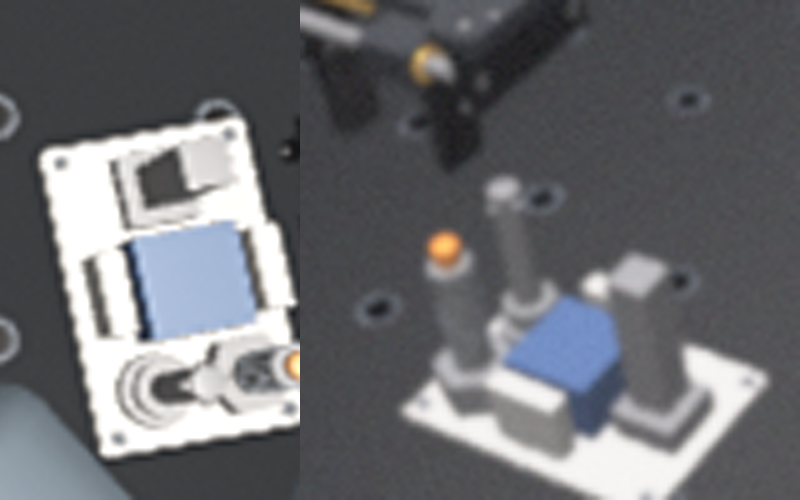

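```bash
python3 g.py 466 -337.7 52.5 0.196
```

```text
{'tx': np.float64(0.0), 'ty': 117.5, 'tz': np.float64(-0.0), 'roll': -0.0}
now [ 4.6598e+02 -3.3770e+02  5.2550e+01  2.0000e-01]
```

```bash
python3 - <<'E'
from h import *
c,s=np.cos(.196),np.sin(.196)
for k in(-32,0,32):print((proj("scene",[466+c*k,-337.7+s*k,170])-[85,180])*5+[300,0])
E
```

```text
[[360.92535797 121.40195164]]
[[414.45429132 141.11707933]]
[[469.3228103  161.32558695]]
```

Call:
{"fn": "send_rows", "kwargs": {"deltas": [{"ty":20,"jaw":50},{"ty":45,"jaw":50},{"ty":70,"jaw":50},{"ty":90,"jaw":50},{"ty":105,"jaw":50},{"ty":112,"jaw":50},{"ty":117.5,"jaw":50},{"ty":117.5,"jaw":50},{"ty":117.5,"jaw":50},{"ty":117.5,"jaw":50}]}}

```text
invalid input at $.deltas[0]: expected keys jaw, tx, ty, tz, roll
```

```bash
python3 - <<'E'
from h import *
a,d=read_camera("top");b,e=read_camera("scene")
cv2.imwrite("pics/scene_b0.png",b[:,:,::-1])
crop(a,345,170,435,260,6,"pics/t2.png");crop(b,95,180,185,280,6,"pics/s2.png")
E
```

```text
(no output)
```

View pics/s2.png

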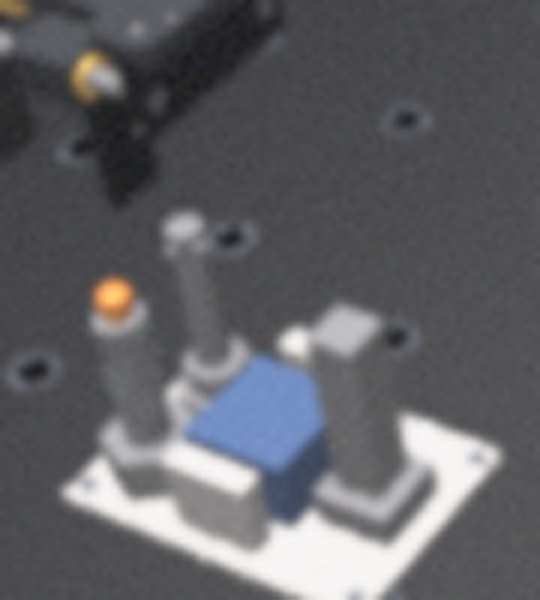

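View pics/t2.png

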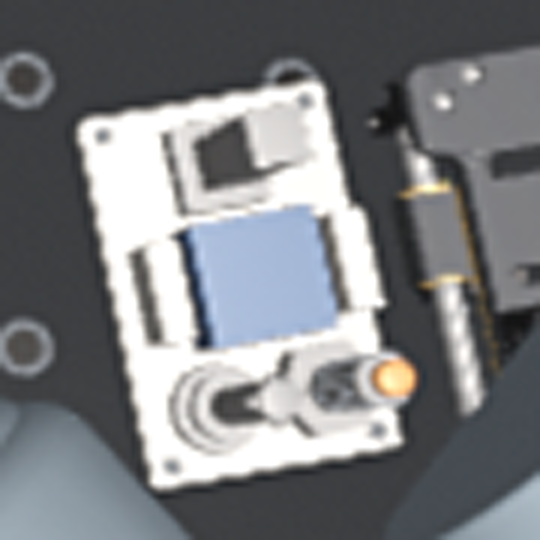

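The call was refused because every row needs all the keys. The pictures show the gripper still hovering with its tips over the bolt, so I'll resend the descent.

Call:
{"fn": "send_rows", "kwargs": {"deltas": [{"tx":0,"tz":0,"roll":0,"ty":20,"jaw":50},{"tx":0,"tz":0,"roll":0,"ty":45,"jaw":50},{"tx":0,"tz":0,"roll":0,"ty":70,"jaw":50},{"tx":0,"tz":0,"roll":0,"ty":90,"jaw":50},{"tx":0,"tz":0,"roll":0,"ty":105,"jaw":50},{"tx":0,"tz":0,"roll":0,"ty":112,"jaw":50},{"tx":0,"tz":0,"roll":0,"ty":117.5,"jaw":50},{"tx":0,"tz":0,"roll":0,"ty":117.5,"jaw":50},{"tx":0,"tz":0,"roll":0,"ty":117.5,"jaw":50},{"tx":0,"tz":0,"roll":0,"ty":117.5,"jaw":50}]}}

```text
t: 2.8
tool_pos: [466.0, -337.7, 53.0]
orientation: [0.704, 0.07, -0.069, -0.703]
wrist_force: [0.2, 1.2, -0.3]
finger_gap: 50.1
```

```bash
python3 - <<'E'
from h import *
b,e=read_camera("scene");a,_=read_camera("top")
cv2.imwrite("pics/scene_b0.png",b[:,:,::-1])
crop(b,95,180,185,280,6,"pics/s3.png")
crop(a,345,170,435,260,6,"pics/t3.png")
E
```

```text
(no output)
```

View pics/s3.png

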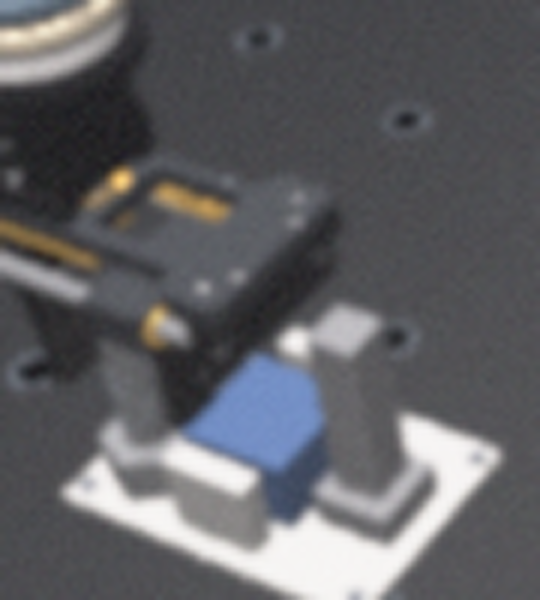

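View pics/t3.png

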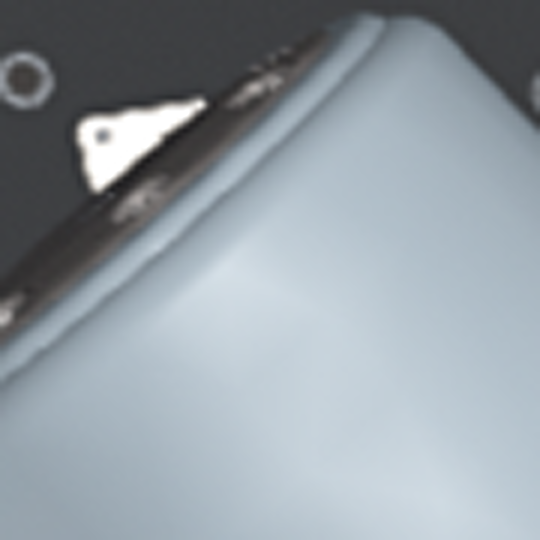

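Scene: the bolt's head (145,455) is undisturbed, with fingers on both sides of the shank. Now I'll close.

Call:
{"fn": "send_rows", "kwargs": {"deltas": [{"tx":0,"tz":0,"roll":0,"ty":0,"jaw":36},{"tx":0,"tz":0,"roll":0,"ty":0,"jaw":30},{"tx":0,"tz":0,"roll":0,"ty":0,"jaw":26},{"tx":0,"tz":0,"roll":0,"ty":0,"jaw":23},{"tx":0,"tz":0,"roll":0,"ty":0,"jaw":20},{"tx":0,"tz":0,"roll":0,"ty":0,"jaw":15},{"tx":0,"tz":0,"roll":0,"ty":0,"jaw":10},{"tx":0,"tz":0,"roll":0,"ty":0,"jaw":10},{"tx":0,"tz":0,"roll":0,"ty":0,"jaw":10},{"tx":0,"tz":0,"roll":0,"ty":0,"jaw":10}]}}

```text
t: 4.15
tool_pos: [465.9, -337.6, 52.6]
orientation: [0.704, 0.07, -0.069, -0.704]
wrist_force: [0.9, 0.9, -1.2]
finger_gap: 19.2
```

```bash
python3 - <<'E'
from h import *
b,e=read_camera("scene")
cv2.imwrite("pics/scene_b1.png",b[:,:,::-1])
a=cv2.imread("pics/scene_b0.png")[:,:,::-1]
# foot shift of bolt between pictures: subpixel
g=lambda p:cv2.cvtColor(p[246:266,108:126].copy(),cv2.COLOR_RGB2GRAY).astype(np.float32)
print(cv2.phaseCorrelate(g(a),g(b)))
crop(b,95,180,185,280,6,"pics/s4.png")
E
```

```text
((-0.02693288024148721, -0.03277013766830805), 0.706728129916721)
```

View pics/s4.png

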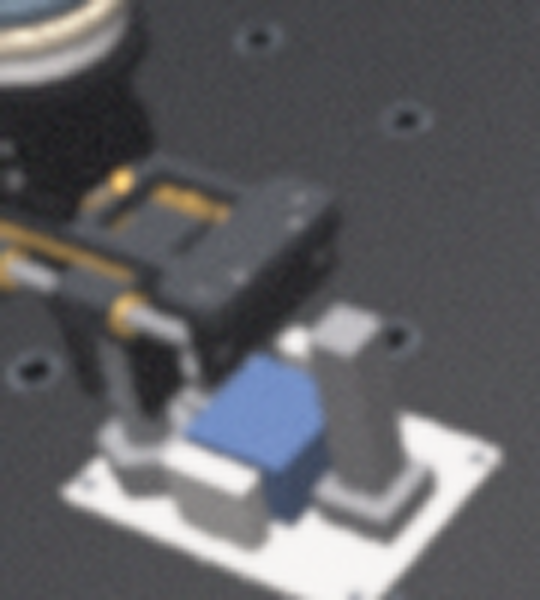

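```bash
python3 - <<'E'
import numpy as np
c=np.array([470,273.8]);u=np.array([np.cos(.115),-np.sin(.115)])
for k in(-68,0,68):print(c+k*u)
E
python3 g.py 466 -337.7 182.5 .196 446 -150 182.5 .196; python3 g.py 402.5 281.6 182.5 .196; python3 g.py 402.5 281.6 51 .196
```

```text
[402.44915467 281.60277481]
[470.  273.8]
[537.55084533 265.99722519]
{'tx': np.float64(0.0), 'ty': -130.0, 'tz': np.float64(-0.0), 'roll': -0.0}
{'tx': np.float64(17.0), 'ty': -130.0, 'tz': np.float64(188.0), 'roll': -0.0}
now [ 4.4604e+02 -1.4999e+02  1.8255e+02  2.0000e-01]
{'tx': np.float64(41.3), 'ty': 0.0, 'tz': np.float64(431.8), 'roll': -0.0}
now [4.0245e+02 2.8159e+02 1.8255e+02 2.0000e-01]
{'tx': np.float64(0.0), 'ty': 131.5, 'tz': np.float64(0.0), 'roll': -0.0}
now [4.0245e+02 2.8159e+02 5.1050e+01 2.0000e-01]
```

Call:
{"fn": "send_rows", "kwargs": {"deltas": [{"tx":0,"ty":-12,"tz":0,"roll":0,"jaw":10},{"tx":0,"ty":-40,"tz":0,"roll":0,"jaw":10},{"tx":0,"ty":-75,"tz":0,"roll":0,"jaw":10},{"tx":0,"ty":-105,"tz":0,"roll":0,"jaw":10},{"tx":0,"ty":-123,"tz":0,"roll":0,"jaw":10},{"tx":1,"ty":-130,"tz":12,"roll":0,"jaw":10},{"tx":4,"ty":-130,"tz":45,"roll":0,"jaw":10},{"tx":8,"ty":-130,"tz":90,"roll":0,"jaw":10},{"tx":12.5,"ty":-130,"tz":138,"roll":0,"jaw":10},{"tx":17,"ty":-130,"tz":188,"roll":0,"jaw":10}]}}

```text
t: 5.45
tool_pos: [443.9, -147.2, 181.9]
orientation: [-0.703, -0.069, 0.07, 0.704]
wrist_force: [0.2, 0.0, -3.6]
finger_gap: 19.5
```

Call:
{"fn": "send_rows", "kwargs": {"deltas": [{"tx":5,"ty":0,"tz":50,"roll":0,"jaw":10},{"tx":9.5,"ty":0,"tz":100,"roll":0,"jaw":10},{"tx":14.5,"ty":0,"tz":150,"roll":0,"jaw":10},{"tx":19,"ty":0,"tz":200,"roll":0,"jaw":10},{"tx":24,"ty":0,"tz":250,"roll":0,"jaw":10},{"tx":29,"ty":0,"tz":300,"roll":0,"jaw":10},{"tx":33.5,"ty":0,"tz":350,"roll":0,"jaw":10},{"tx":38,"ty":0,"tz":395,"roll":0,"jaw":10},{"tx":40.5,"ty":0,"tz":422,"roll":0,"jaw":10},{"tx":41.3,"ty":0,"tz":431.8,"roll":0,"jaw":10}]}}

```text
t: 6.7
tool_pos: [399.5, 282.8, 182.0]
orientation: [0.704, 0.07, -0.071, -0.703]
wrist_force: [0.8, -0.8, -3.5]
finger_gap: 19.4
```

```bash
python3 - <<'E'
from h import *
b,e=read_camera("scene")
crop(b,60,60,330,290,3,"pics/s5.png")
E
```

```text
(no output)
```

View pics/s5.png

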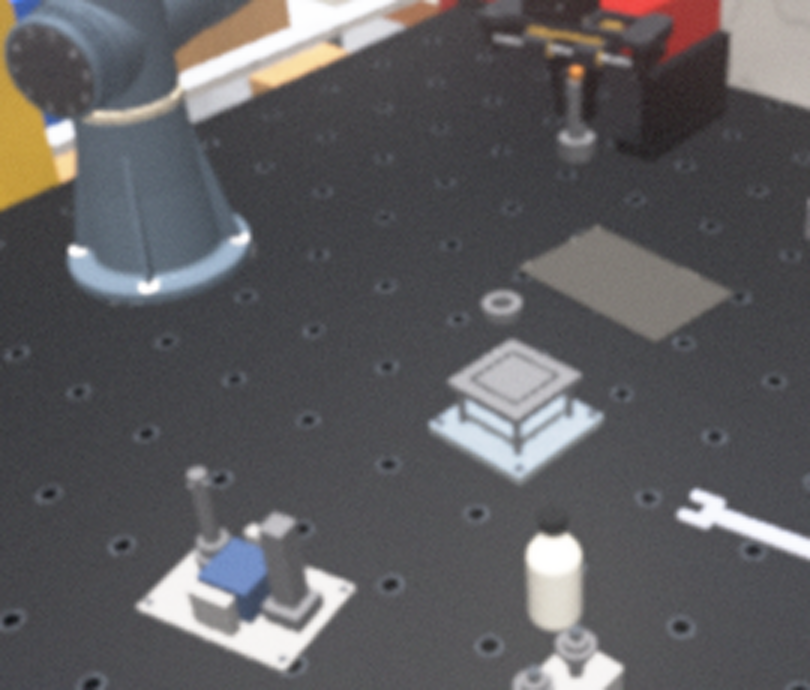

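Call:
{"fn": "send_rows", "kwargs": {"deltas": [{"tx":0,"ty":15,"tz":0,"roll":0,"jaw":10},{"tx":0,"ty":45,"tz":0,"roll":0,"jaw":10},{"tx":0,"ty":80,"tz":0,"roll":0,"jaw":10},{"tx":0,"ty":107,"tz":0,"roll":0,"jaw":10},{"tx":0,"ty":122,"tz":0,"roll":0,"jaw":10},{"tx":0,"ty":128,"tz":0,"roll":0,"jaw":10},{"tx":0,"ty":131.5,"tz":0,"roll":0,"jaw":10},{"tx":0,"ty":131.5,"tz":0,"roll":0,"jaw":10},{"tx":0,"ty":131.5,"tz":0,"roll":0,"jaw":10},{"tx":0,"ty":131.5,"tz":0,"roll":0,"jaw":10}]}}

```text
t: 8.0
tool_pos: [401.9, 281.9, 51.5]
orientation: [-0.704, -0.07, 0.069, 0.704]
wrist_force: [0.7, -0.2, -3.8]
finger_gap: 19.6
```

```bash
python3 g.py 402.45 281.59 50.05 .196; python3 g.py 402.45 281.59 180.05 .196
```

```text
{'tx': np.float64(-0.0), 'ty': 1.0, 'tz': np.float64(0.0), 'roll': -0.0}
now [4.0245e+02 2.8159e+02 5.0050e+01 2.0000e-01]
{'tx': np.float64(-0.0), 'ty': -130.0, 'tz': np.float64(0.0), 'roll': -0.0}
now [4.0245e+02 2.8159e+02 1.8005e+02 2.0000e-01]
```

Call:
{"fn": "send_rows", "kwargs": {"deltas": [{"tx":0,"ty":0.5,"tz":0,"roll":0,"jaw":10},{"tx":0,"ty":1,"tz":0,"roll":0,"jaw":10},{"tx":0,"ty":1,"tz":0,"roll":0,"jaw":10},{"tx":0,"ty":1,"tz":0,"roll":0,"jaw":22},{"tx":0,"ty":1,"tz":0,"roll":0,"jaw":26},{"tx":0,"ty":1,"tz":0,"roll":0,"jaw":32},{"tx":0,"ty":1,"tz":0,"roll":0,"jaw":40},{"tx":0,"ty":1,"tz":0,"roll":0,"jaw":50},{"tx":0,"ty":1,"tz":0,"roll":0,"jaw":50},{"tx":0,"ty":1,"tz":0,"roll":0,"jaw":50}]}}

```text
t: 9.25
tool_pos: [401.6, 281.7, 50.1]
orientation: [0.704, 0.07, -0.07, -0.704]
wrist_force: [-1.1, -0.5, 0.8]
finger_gap: 49.1
```

Call:
{"fn": "send_rows", "kwargs": {"deltas": [{"tx":0,"ty":-10,"tz":0,"roll":0,"jaw":50},{"tx":0,"ty":-30,"tz":0,"roll":0,"jaw":50},{"tx":0,"ty":-60,"tz":0,"roll":0,"jaw":50},{"tx":0,"ty":-95,"tz":0,"roll":0,"jaw":50},{"tx":0,"ty":-120,"tz":0,"roll":0,"jaw":50},{"tx":0,"ty":-130,"tz":0,"roll":0,"jaw":50},{"tx":0,"ty":-130,"tz":0,"roll":0,"jaw":50},{"tx":0,"ty":-130,"tz":0,"roll":0,"jaw":50},{"tx":0,"ty":-130,"tz":0,"roll":0,"jaw":50},{"tx":0,"ty":-130,"tz":0,"roll":0,"jaw":50}]}}

```text
t: 10.5
tool_pos: [401.3, 281.6, 179.3]
orientation: [0.704, 0.069, -0.07, -0.704]
wrist_force: [-1.5, -0.2, -0.1]
finger_gap: 50.0
```

```bash
python3 - <<'E'
from h import *
b,e=read_camera("scene")
crop(b,200,60,330,200,4,"pics/s6.png")
crop(b,95,205,185,285,7,"pics/s6b.png")
X=cloud("scene",e)
for nm,P in(("pin",(457.5,-295.5)),("post",(555,-297))):
    m=(np.hypot(X[...,0]-P[0],X[...,1]-P[1])<18)&(X[...,2]>99);print(nm,X[m].mean(0))
m=(np.hypot(X[...,0]-402,X[...,1]-281)<25)&(X[...,2]>97)&(X[...,2]<112);print("bolt",X[m].mean(0))
E
python3 g.py 457.5 -295.5 180.05 .196; python3 g.py 457.5 -295.5 52.55 .196
```

```text
pin [ 458.27292309 -295.44760232  104.36816981]
post [ 556.13572098 -296.66480285  104.69675421]
bolt [403.87764428 278.73443038 101.95352556]
{'tx': np.float64(-58.4), 'ty': -0.0, 'tz': np.float64(-576.8), 'roll': -0.0}
now [ 4.5750e+02 -2.9554e+02  1.8005e+02  2.0000e-01]
{'tx': np.float64(0.0), 'ty': 127.5, 'tz': np.float64(0.0), 'roll': -0.0}
now [ 4.5750e+02 -2.9554e+02  5.2550e+01  2.0000e-01]
```

View pics/s6.png

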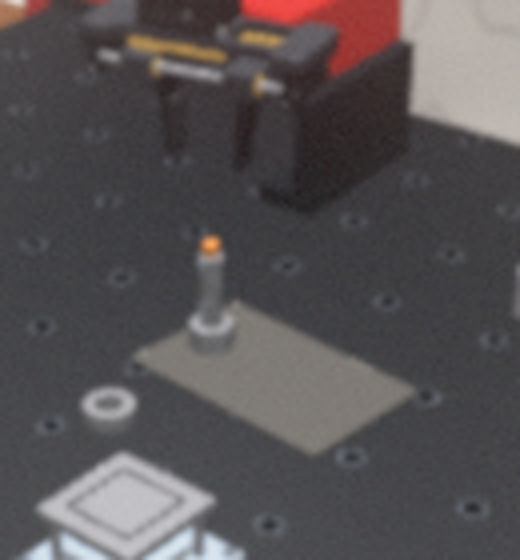

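View pics/s6b.png

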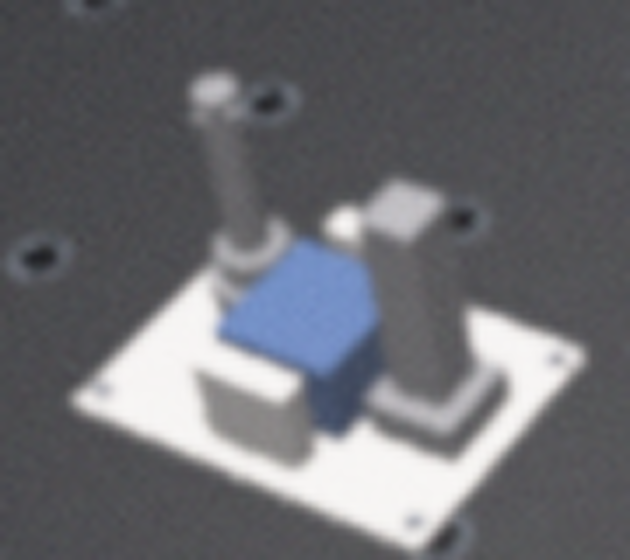

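The bolt stands upright on the mat at scene (253,140). Next is the pin.

Call:
{"fn": "send_rows", "kwargs": {"deltas": [{"tx":-4,"ty":0,"tz":-40,"roll":0,"jaw":50},{"tx":-10,"ty":0,"tz":-102,"roll":0,"jaw":50},{"tx":-16.5,"ty":0,"tz":-164,"roll":0,"jaw":50},{"tx":-23,"ty":0,"tz":-226,"roll":0,"jaw":50},{"tx":-29,"ty":0,"tz":-288,"roll":0,"jaw":50},{"tx":-35.5,"ty":0,"tz":-350,"roll":0,"jaw":50},{"tx":-41.5,"ty":0,"tz":-412,"roll":0,"jaw":50},{"tx":-48,"ty":0,"tz":-474,"roll":0,"jaw":50},{"tx":-54,"ty":0,"tz":-536,"roll":0,"jaw":50},{"tx":-58.4,"ty":0,"tz":-576.8,"roll":0,"jaw":50}]}}

```text
t: 11.8
tool_pos: [457.4, -298.8, 179.9]
orientation: [0.704, 0.069, -0.068, -0.703]
wrist_force: [0.8, 0.8, 1.0]
finger_gap: 50.0
```

Call:
{"fn": "send_rows", "kwargs": {"deltas": [{"tx":0,"ty":0,"tz":0,"roll":0,"jaw":46},{"tx":0,"ty":20,"tz":0,"roll":0,"jaw":46},{"tx":0,"ty":50,"tz":0,"roll":0,"jaw":46},{"tx":0,"ty":80,"tz":0,"roll":0,"jaw":46},{"tx":0,"ty":105,"tz":0,"roll":0,"jaw":46},{"tx":0,"ty":118,"tz":0,"roll":0,"jaw":46},{"tx":0,"ty":124,"tz":0,"roll":0,"jaw":46},{"tx":0,"ty":127.5,"tz":0,"roll":0,"jaw":46},{"tx":0,"ty":127.5,"tz":0,"roll":0,"jaw":46},{"tx":0,"ty":127.5,"tz":0,"roll":0,"jaw":46}]}}

```text
t: 13.05
tool_pos: [457.6, -295.7, 53.2]
orientation: [0.704, 0.07, -0.069, -0.703]
wrist_force: [0.1, 0.3, 0.5]
finger_gap: 45.7
```

```bash
python3 - <<'E'
from h import *
b,e=read_camera("scene")
cv2.imwrite("pics/scene_p0.png",b[:,:,::-1])
crop(b,95,180,185,280,6,"pics/s7.png")
E
```

```text
(no output)
```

View pics/s7.png

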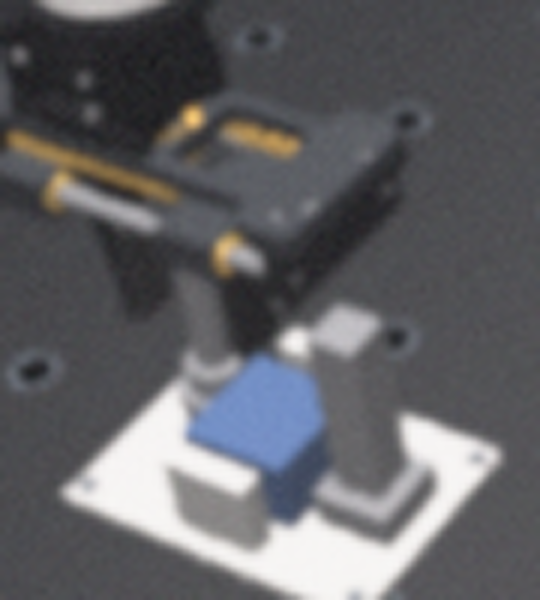

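The pin's shank at crop (205,310) sits between the fingers. Now I'll close.

Call:
{"fn": "send_rows", "kwargs": {"deltas": [{"tx":0,"tz":0,"roll":0,"ty":0,"jaw":34},{"tx":0,"tz":0,"roll":0,"ty":0,"jaw":28},{"tx":0,"tz":0,"roll":0,"ty":0,"jaw":23},{"tx":0,"tz":0,"roll":0,"ty":0,"jaw":20},{"tx":0,"tz":0,"roll":0,"ty":0,"jaw":17},{"tx":0,"tz":0,"roll":0,"ty":0,"jaw":13},{"tx":0,"tz":0,"roll":0,"ty":0,"jaw":8},{"tx":0,"tz":0,"roll":0,"ty":0,"jaw":8},{"tx":0,"tz":0,"roll":0,"ty":0,"jaw":8},{"tx":0,"tz":0,"roll":0,"ty":0,"jaw":8}]}}

```text
t: 14.35
tool_pos: [457.3, -295.3, 52.5]
orientation: [0.704, 0.07, -0.069, -0.704]
wrist_force: [1.8, -0.1, -0.1]
finger_gap: 15.1
```

```bash
python3 - <<'E'
from h import *
b,e=read_camera("scene")
cv2.imwrite("pics/scene_p1.png",b[:,:,::-1])
a=cv2.imread("pics/scene_p0.png")[:,:,::-1]
g=lambda p:cv2.cvtColor(p[238:250,125:136].copy(),cv2.COLOR_RGB2GRAY).astype(np.float32)
print(cv2.phaseCorrelate(g(a),g(b)))
crop(b,95,180,185,280,6,"pics/s8.png")
E
python3 g.py 457.5 -295.54 182.55 .196 446 -150 182.55 .196; python3 g.py 470 273.8 182.5 .196; python3 g.py 470 273.8 50.05 .196
```

```text
((0.4921785055266614, -0.15467400085298877), 0.9385158816973368)
{'tx': np.float64(-0.0), 'ty': -130.0, 'tz': np.float64(0.0), 'roll': -0.0}
{'tx': np.float64(17.1), 'ty': -130.0, 'tz': np.float64(145.0), 'roll': -0.0}
now [ 4.4604e+02 -1.4999e+02  1.8255e+02  2.0000e-01]
{'tx': np.float64(106.0), 'ty': 0.0, 'tz': np.float64(411.0), 'roll': -0.0}
now [4.6997e+02 2.7379e+02 1.8255e+02 2.0000e-01]
{'tx': np.float64(0.0), 'ty': 132.5, 'tz': np.float64(0.0), 'roll': -0.0}
now [4.6997e+02 2.7379e+02 5.0050e+01 2.0000e-01]
```

View pics/s8.png

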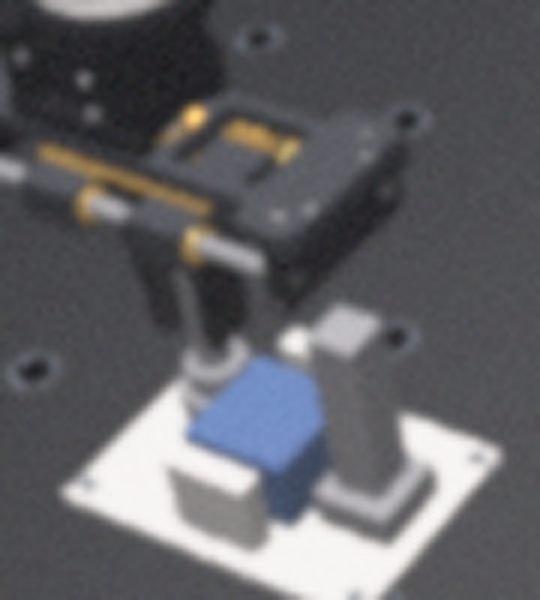

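The pin is gripped (gap 15.1). It moved about 0.5 px on closing, roughly 0.7–1.4 mm towards +x, and I'll subtract that on the return.

Call:
{"fn": "send_rows", "kwargs": {"deltas": [{"tx":0,"ty":-12,"tz":0,"roll":0,"jaw":8},{"tx":0,"ty":-40,"tz":0,"roll":0,"jaw":8},{"tx":0,"ty":-75,"tz":0,"roll":0,"jaw":8},{"tx":0,"ty":-105,"tz":0,"roll":0,"jaw":8},{"tx":0,"ty":-123,"tz":0,"roll":0,"jaw":8},{"tx":1,"ty":-130,"tz":10,"roll":0,"jaw":8},{"tx":4,"ty":-130,"tz":35,"roll":0,"jaw":8},{"tx":8,"ty":-130,"tz":68,"roll":0,"jaw":8},{"tx":12.5,"ty":-130,"tz":105,"roll":0,"jaw":8},{"tx":17.1,"ty":-130,"tz":145,"roll":0,"jaw":8}]}}

```text
t: 15.65
tool_pos: [443.7, -146.4, 181.4]
orientation: [-0.703, -0.069, 0.071, 0.705]
wrist_force: [0.8, 0.1, -2.4]
finger_gap: 15.4
```

Call:
{"fn": "send_rows", "kwargs": {"deltas": [{"tx":11,"ty":0,"tz":44,"roll":0,"jaw":8},{"tx":23,"ty":0,"tz":90,"roll":0,"jaw":8},{"tx":35,"ty":0,"tz":136,"roll":0,"jaw":8},{"tx":47,"ty":0,"tz":182,"roll":0,"jaw":8},{"tx":59,"ty":0,"tz":229,"roll":0,"jaw":8},{"tx":71,"ty":0,"tz":276,"roll":0,"jaw":8},{"tx":83,"ty":0,"tz":323,"roll":0,"jaw":8},{"tx":95,"ty":0,"tz":369,"roll":0,"jaw":8},{"tx":103,"ty":0,"tz":400,"roll":0,"jaw":8},{"tx":106,"ty":0,"tz":411,"roll":0,"jaw":8}]}}

```text
t: 16.9
tool_pos: [466.2, 276.0, 181.3]
orientation: [0.704, 0.07, -0.072, -0.703]
wrist_force: [-0.4, -1.1, -3.0]
finger_gap: 15.2
```

Call:
{"fn": "send_rows", "kwargs": {"deltas": [{"tx":0,"ty":0,"tz":0,"roll":0,"jaw":8},{"tx":0,"ty":15,"tz":0,"roll":0,"jaw":8},{"tx":0,"ty":45,"tz":0,"roll":0,"jaw":8},{"tx":0,"ty":80,"tz":0,"roll":0,"jaw":8},{"tx":0,"ty":107,"tz":0,"roll":0,"jaw":8},{"tx":0,"ty":122,"tz":0,"roll":0,"jaw":8},{"tx":0,"ty":129,"tz":0,"roll":0,"jaw":8},{"tx":0,"ty":131.5,"tz":0,"roll":0,"jaw":8},{"tx":0,"ty":132.5,"tz":0,"roll":0,"jaw":8},{"tx":0,"ty":132.5,"tz":0,"roll":0,"jaw":8}]}}

```text
t: 18.15
tool_pos: [469.6, 274.2, 50.7]
orientation: [-0.704, -0.07, 0.069, 0.704]
wrist_force: [-0.7, 0.2, -2.8]
finger_gap: 15.4
```

Call:
{"fn": "send_rows", "kwargs": {"deltas": [{"tx":0,"ty":0,"tz":0,"roll":0,"jaw":8},{"tx":0,"ty":0,"tz":0,"roll":0,"jaw":16},{"tx":0,"ty":0,"tz":0,"roll":0,"jaw":19},{"tx":0,"ty":0,"tz":0,"roll":0,"jaw":24},{"tx":0,"ty":0,"tz":0,"roll":0,"jaw":30},{"tx":0,"ty":0,"tz":0,"roll":0,"jaw":40},{"tx":0,"ty":0,"tz":0,"roll":0,"jaw":50},{"tx":0,"ty":0,"tz":0,"roll":0,"jaw":50},{"tx":0,"ty":-10,"tz":0,"roll":0,"jaw":50},{"tx":0,"ty":-30,"tz":0,"roll":0,"jaw":50}]}}

```text
t: 19.4
tool_pos: [468.6, 273.8, 80.2]
orientation: [0.704, 0.069, -0.07, -0.704]
wrist_force: [1.3, 0.7, -0.2]
finger_gap: 49.7
```

```bash
python3 g.py 469.97 273.79 180.05 .196 >/dev/null; python3 - <<'E'
import json;s=json.load(open('cmd.json'));print(s)
E
python3 - <<'E'
from h import *
b,e=read_camera("scene")
crop(b,200,60,330,200,4,"pics/s9.png")
E
echo from z80.05; python3 - <<'E'
E
python3 g.py 555 -297 180.05 .196; python3 g.py 555 -297 52.55 .196
```

```text
[469.9666343108663, 273.7855030903714, 180.048, 0.19599999999999995]
from z80.05
{'tx': np.float64(-27.8), 'ty': -0.0, 'tz': np.float64(-576.4), 'roll': -0.0}
now [ 5.5495e+02 -2.9699e+02  1.8005e+02  2.0000e-01]
{'tx': np.float64(0.0), 'ty': 127.5, 'tz': np.float64(-0.0), 'roll': -0.0}
now [ 5.5495e+02 -2.9699e+02  5.2550e+01  2.0000e-01]
```

View pics/s9.png

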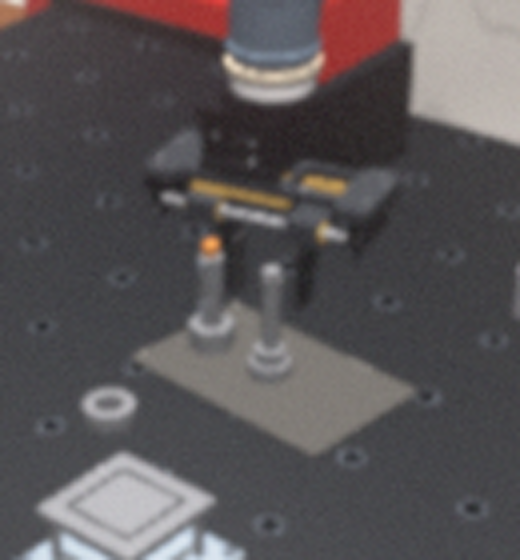

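Both stand upright. Next I'll raise 100 mm more and travel to the post.

Call:
{"fn": "send_rows", "kwargs": {"deltas": [{"tx":0,"ty":-50,"tz":0,"roll":0,"jaw":50},{"tx":0,"ty":-90,"tz":-20,"roll":0,"jaw":50},{"tx":-4,"ty":-100,"tz":-80,"roll":0,"jaw":50},{"tx":-7,"ty":-100,"tz":-142,"roll":0,"jaw":50},{"tx":-10,"ty":-100,"tz":-204,"roll":0,"jaw":50},{"tx":-13,"ty":-100,"tz":-266,"roll":0,"jaw":50},{"tx":-16,"ty":-100,"tz":-328,"roll":0,"jaw":50},{"tx":-19,"ty":-100,"tz":-390,"roll":0,"jaw":50},{"tx":-22,"ty":-100,"tz":-452,"roll":0,"jaw":50},{"tx":-25,"ty":-100,"tz":-514,"roll":0,"jaw":50}]}}

```text
t: 20.7
tool_pos: [545.3, -237.1, 180.4]
orientation: [0.704, 0.07, -0.069, -0.704]
wrist_force: [1.6, -0.3, -0.1]
finger_gap: 49.9
```

Call:
{"fn": "send_rows", "kwargs": {"deltas": [{"tx":-2,"ty":0,"tz":-45,"roll":0,"jaw":50},{"tx":-2.8,"ty":0,"tz":-62.4,"roll":0,"jaw":50},{"tx":-2.8,"ty":10,"tz":-62.4,"roll":0,"jaw":50},{"tx":-2.8,"ty":35,"tz":-62.4,"roll":0,"jaw":50},{"tx":-2.8,"ty":70,"tz":-62.4,"roll":0,"jaw":50},{"tx":-2.8,"ty":100,"tz":-62.4,"roll":0,"jaw":50},{"tx":-2.8,"ty":118,"tz":-62.4,"roll":0,"jaw":50},{"tx":-2.8,"ty":125,"tz":-62.4,"roll":0,"jaw":50},{"tx":-2.8,"ty":127.5,"tz":-62.4,"roll":0,"jaw":50},{"tx":-2.8,"ty":127.5,"tz":-62.4,"roll":0,"jaw":50}]}}

```text
t: 21.95
tool_pos: [555.2, -296.9, 53.4]
orientation: [0.704, 0.07, -0.069, -0.703]
wrist_force: [0.6, -0.2, 0.4]
finger_gap: 49.9
```

```bash
python3 - <<'E'
from h import *
b,e=read_camera("scene")
cv2.imwrite("pics/scene_q0.png",b[:,:,::-1])
crop(b,95,180,185,280,6,"pics/s10.png")
E
```

```text
(no output)
```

View pics/s10.png

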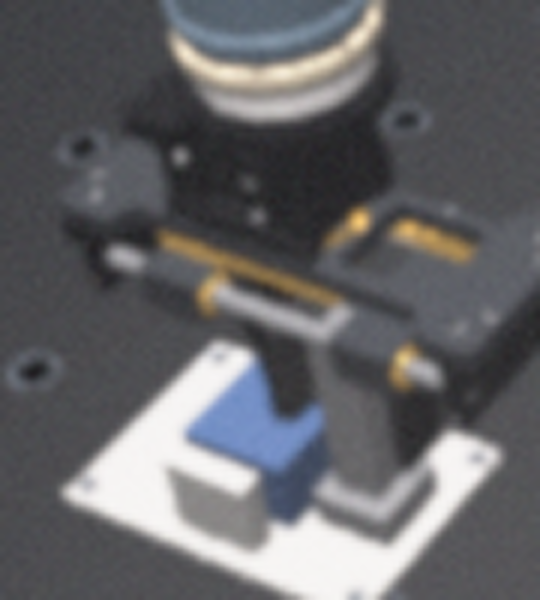

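Call:
{"fn": "send_rows", "kwargs": {"deltas": [{"tx":0,"tz":0,"roll":0,"ty":0,"jaw":38},{"tx":0,"tz":0,"roll":0,"ty":0,"jaw":32},{"tx":0,"tz":0,"roll":0,"ty":0,"jaw":28},{"tx":0,"tz":0,"roll":0,"ty":0,"jaw":25},{"tx":0,"tz":0,"roll":0,"ty":0,"jaw":22},{"tx":0,"tz":0,"roll":0,"ty":0,"jaw":18},{"tx":0,"tz":0,"roll":0,"ty":0,"jaw":12},{"tx":0,"tz":0,"roll":0,"ty":0,"jaw":12},{"tx":0,"tz":0,"roll":0,"ty":0,"jaw":12},{"tx":0,"tz":0,"roll":0,"ty":0,"jaw":12}]}}

```text
t: 23.25
tool_pos: [554.9, -296.8, 52.6]
orientation: [0.704, 0.07, -0.069, -0.704]
wrist_force: [1.4, -0.2, -1.0]
finger_gap: 22.1
```

```bash
python3 - <<'E'
from h import *
b,e=read_camera("scene")
cv2.imwrite("pics/scene_q1.png",b[:,:,::-1])
a=cv2.imread("pics/scene_q0.png")[:,:,::-1]
g=lambda p:cv2.cvtColor(p[252:272,148:168].copy(),cv2.COLOR_RGB2GRAY).astype(np.float32)
print(cv2.phaseCorrelate(g(a),g(b)))
A=np.hstack([cv2.resize(p[235:275,140:172,::-1],None,fx=10,fy=10,interpolation=cv2.INTER_CUBIC) for p in(a,b)]);cv2.imwrite("pics/s11.png",A)
E
python3 g.py 555 -297 182.55 .196 535 -150 182.55 .196; python3 g.py 537.5 266 182.5 .196; python3 g.py 537.5 266 50.05 .196
```

```text
((-0.772221274894779, -0.9148167072718536), 0.401771080493927)
{'tx': np.float64(0.0), 'ty': -130.0, 'tz': np.float64(-0.0), 'roll': -0.0}
{'tx': np.float64(9.1), 'ty': -130.0, 'tz': np.float64(148.1), 'roll': -0.0}
now [ 5.3504e+02 -1.4996e+02  1.8255e+02  2.0000e-01]
{'tx': np.float64(83.4), 'ty': 0.0, 'tz': np.float64(407.5), 'roll': -0.0}
now [5.3748e+02 2.6598e+02 1.8255e+02 2.0000e-01]
{'tx': np.float64(0.0), 'ty': 132.5, 'tz': np.float64(0.0), 'roll': -0.0}
now [5.3748e+02 2.6598e+02 5.0050e+01 2.0000e-01]
```

View pics/s11.png

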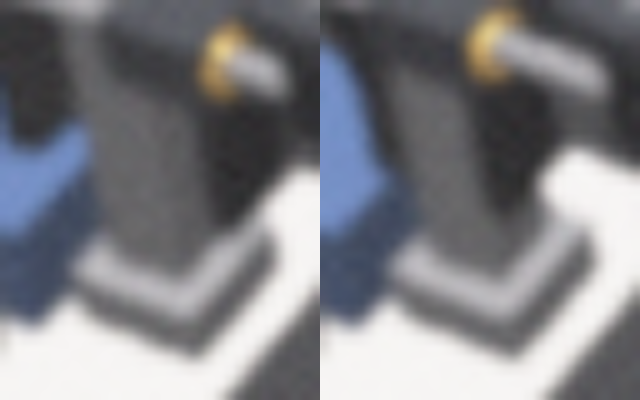

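The post's foot hasn't visibly moved (corner at (195,355) in both halves).

Call:
{"fn": "send_rows", "kwargs": {"deltas": [{"tx":0,"ty":-12,"tz":0,"roll":0,"jaw":12},{"tx":0,"ty":-40,"tz":0,"roll":0,"jaw":12},{"tx":0,"ty":-75,"tz":0,"roll":0,"jaw":12},{"tx":0,"ty":-105,"tz":0,"roll":0,"jaw":12},{"tx":0,"ty":-123,"tz":0,"roll":0,"jaw":12},{"tx":0.5,"ty":-130,"tz":10,"roll":0,"jaw":12},{"tx":2,"ty":-130,"tz":35,"roll":0,"jaw":12},{"tx":4,"ty":-130,"tz":68,"roll":0,"jaw":12},{"tx":6.5,"ty":-130,"tz":106,"roll":0,"jaw":12},{"tx":9.1,"ty":-130,"tz":148.1,"roll":0,"jaw":12}]}}

```text
t: 24.55
tool_pos: [532.6, -146.4, 181.0]
orientation: [-0.703, -0.068, 0.071, 0.705]
wrist_force: [0.1, 0.7, -3.5]
finger_gap: 21.7
```

Call:
{"fn": "send_rows", "kwargs": {"deltas": [{"tx":9,"ty":0,"tz":44,"roll":0,"jaw":12},{"tx":18.5,"ty":0,"tz":90,"roll":0,"jaw":12},{"tx":28,"ty":0,"tz":136,"roll":0,"jaw":12},{"tx":37.5,"ty":0,"tz":182,"roll":0,"jaw":12},{"tx":47,"ty":0,"tz":229,"roll":0,"jaw":12},{"tx":56.5,"ty":0,"tz":276,"roll":0,"jaw":12},{"tx":66,"ty":0,"tz":322,"roll":0,"jaw":12},{"tx":75,"ty":0,"tz":366,"roll":0,"jaw":12},{"tx":81,"ty":0,"tz":396,"roll":0,"jaw":12},{"tx":83.4,"ty":0,"tz":407.5,"roll":0,"jaw":12}]}}

```text
t: 25.8
tool_pos: [533.6, 268.5, 181.0]
orientation: [0.704, 0.069, -0.072, -0.703]
wrist_force: [-0.2, 0.3, -3.8]
finger_gap: 22.1
```

Call:
{"fn": "send_rows", "kwargs": {"deltas": [{"tx":0,"ty":0,"tz":0,"roll":0,"jaw":12},{"tx":0,"ty":15,"tz":0,"roll":0,"jaw":12},{"tx":0,"ty":45,"tz":0,"roll":0,"jaw":12},{"tx":0,"ty":80,"tz":0,"roll":0,"jaw":12},{"tx":0,"ty":107,"tz":0,"roll":0,"jaw":12},{"tx":0,"ty":122,"tz":0,"roll":0,"jaw":12},{"tx":0,"ty":129,"tz":0,"roll":0,"jaw":12},{"tx":0,"ty":131.5,"tz":0,"roll":0,"jaw":12},{"tx":0,"ty":132.5,"tz":0,"roll":0,"jaw":12},{"tx":0,"ty":132.5,"tz":0,"roll":0,"jaw":12}]}}

```text
t: 27.05
tool_pos: [537.2, 266.5, 50.8]
orientation: [-0.704, -0.07, 0.069, 0.704]
wrist_force: [0.3, 0.0, -3.9]
finger_gap: 22.2
```

Call:
{"fn": "send_rows", "kwargs": {"deltas": [{"tx":0,"ty":0,"tz":0,"roll":0,"jaw":12},{"tx":0,"ty":0,"tz":0,"roll":0,"jaw":22},{"tx":0,"ty":0,"tz":0,"roll":0,"jaw":25},{"tx":0,"ty":0,"tz":0,"roll":0,"jaw":29},{"tx":0,"ty":0,"tz":0,"roll":0,"jaw":36},{"tx":0,"ty":0,"tz":0,"roll":0,"jaw":43},{"tx":0,"ty":0,"tz":0,"roll":0,"jaw":50},{"tx":0,"ty":0,"tz":0,"roll":0,"jaw":50},{"tx":0,"ty":-10,"tz":0,"roll":0,"jaw":50},{"tx":0,"ty":-30,"tz":0,"roll":0,"jaw":50}]}}

```text
t: 28.3
tool_pos: [536.1, 266.1, 80.1]
orientation: [0.704, 0.069, -0.07, -0.704]
wrist_force: [0.3, -0.3, 0.4]
finger_gap: 49.8
```

```bash
python3 - <<'E'
from h import *
b,e=read_camera("scene");a,d=read_camera("top")
crop(b,200,60,330,200,4,"pics/s12.png")
crop(a,345,170,425,260,6,"pics/t12.png")
np.save("pics/top12.npy",d)
E
```

```text
(no output)
```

View pics/s12.png

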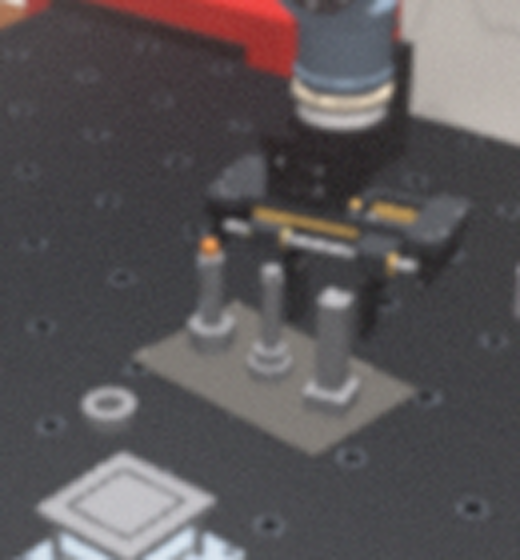

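View pics/t12.png

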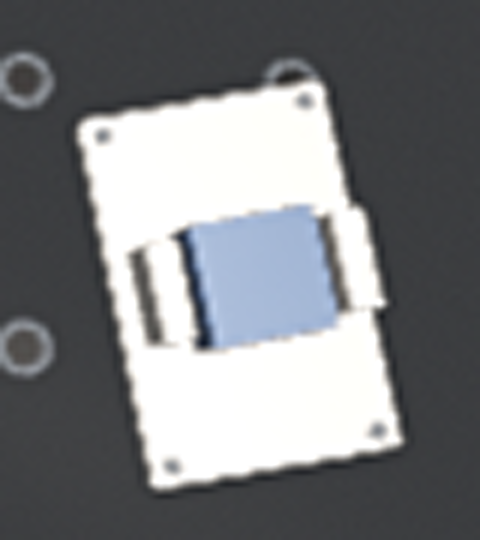

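All three stand upright on the mat and the block is free. Next I'll measure the block and lift poses more finely.

```bash
cat >> h.py <<'E'
def rectify(n,p,z,cx,cy,half,mmpp):
    # ortho image at height z: col -> -y, row -> -x
    N=int(2*half/mmpp);q=np.array([[0,0],[N,0],[N,N],[0,N]],np.float32)
    W=np.array([[cx+half-v*mmpp,cy+half-u*mmpp,z] for u,v in q])
    H=cv2.getPerspectiveTransform(proj(n,W).astype(np.float32),q)
    return cv2.warpPerspective(p,H,(N,N),flags=cv2.INTER_CUBIC)
E
python3 - <<'E'
from h import *
acc=[];
for i in range(3):
    a,d=read_camera("top");acc.append(a.astype(float))
a=np.mean(acc,0).astype(np.uint8);cv2.imwrite("pics/topavg1.png",a[:,:,::-1])
b,_=read_camera("scene");cv2.imwrite("pics/sceneavg1.png",b[:,:,::-1])
for n,p in(("top",a),("scene",b)):
    R=rectify(n,p,42,508,-309,50,0.25).astype(int);cv2.imwrite(f"pics/rb_{n}.png",R[:,:,::-1])
    m=((R[...,2]-R[...,0]>45)&(R[...,2]>(150 if n=="top" else 150))).astype(np.uint8)
    m=cv2.morphologyEx(m,cv2.MORPH_OPEN,np.ones((9,9)))
    cs=max(cv2.findContours(m,0,1)[0],key=cv2.contourArea);(u,v),wh,an=cv2.minAreaRect(cs)
    print(n,"block",508+50-v*.25,-309+50-u*.25,np.array(wh)*.25,an)
    R=rectify(n,p,62,540.5,1.5,70,0.25);cv2.imwrite(f"pics/rl_{n}.png",R[:,:,::-1])
    R=rectify(n,p,6,508,-309,100,0.4);cv2.imwrite(f"pics/rs_{n}.png",R[:,:,::-1])
E
```

```text
top block 508.1091537475586 -308.21767807006836 [46.88212967 50.16475677] 77.90524291992188
scene block 506.0475387573242 -306.70519256591797 [49.0031929  50.85215759] 78.51800537109375[ WARN:0@4.088] global loadsave.cpp:1063 imwrite_ Unsupported depth image for selected encoder is fallbacked to CV_8U.
```

```bash
cd pics; python3 -c "
import cv2,numpy as np
f=lambda s:cv2.imread(s)
A=np.hstack([cv2.resize(f('rb_top.png'),(400,400)),cv2.resize(f('rl_top.png'),(400,400))])
cv2.imwrite('m1.png',A)
A=np.hstack([cv2.resize(f('rb_scene.png'),(400,400)),cv2.resize(f('rl_scene.png'),(400,400))])
cv2.imwrite('m2.png',A)"
```

```text
(no output)
```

View pics/m1.png

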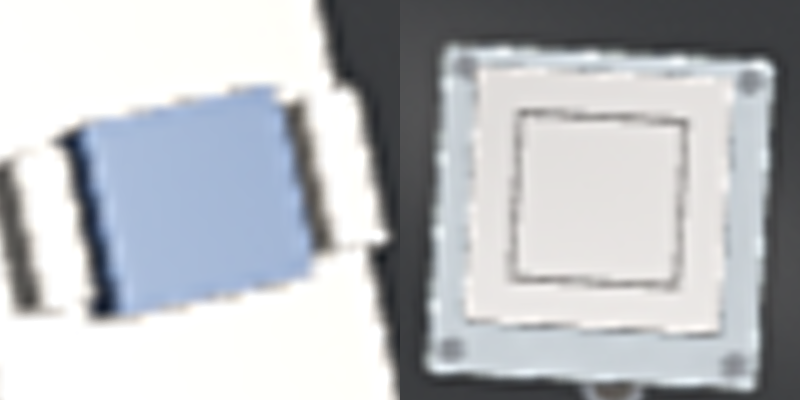

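View pics/m2.png

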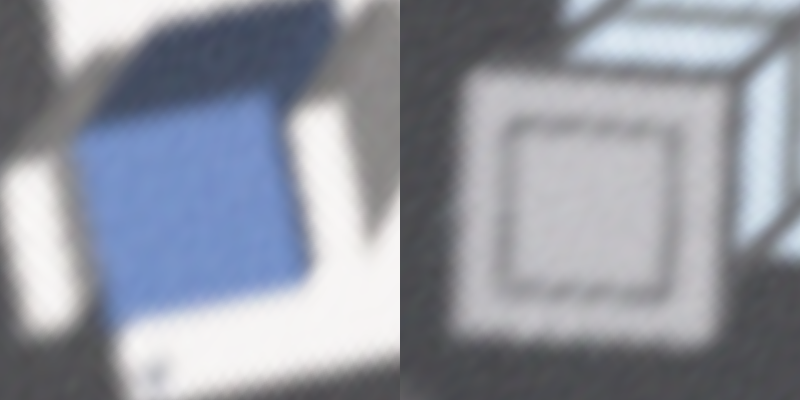

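```bash
python3 g.py 537.48 265.98 80.05 .196; python3 g.py 508 -308.4 180.05 .198; python3 g.py 508 -308.4 11.5 .198;
```

```text
{'tx': np.float64(0.0), 'ty': -30.0, 'tz': np.float64(-0.0), 'roll': -0.0}
now [5.3748e+02 2.6598e+02 8.0050e+01 2.0000e-01]
{'tx': np.float64(-140.8), 'ty': -100.0, 'tz': np.float64(-557.6), 'roll': -0.002}
now [ 5.0797e+02 -3.0836e+02  1.8005e+02  2.0000e-01]
{'tx': np.float64(0.0), 'ty': 168.5, 'tz': np.float64(-0.0), 'roll': -0.0}
now [ 5.0797e+02 -3.0836e+02  1.1550e+01  2.0000e-01]
```

Call:
{"fn": "send_rows", "kwargs": {"deltas": [{"tx":0,"ty":-50,"tz":0,"roll":0,"jaw":70},{"tx":-4,"ty":-90,"tz":-15,"roll":0,"jaw":70},{"tx":-18,"ty":-100,"tz":-70,"roll":0,"jaw":70},{"tx":-33,"ty":-100,"tz":-130,"roll":0,"jaw":70},{"tx":-48,"ty":-100,"tz":-190,"roll":0,"jaw":70},{"tx":-63,"ty":-100,"tz":-250,"roll":0,"jaw":70},{"tx":-78,"ty":-100,"tz":-310,"roll":0,"jaw":70},{"tx":-93,"ty":-100,"tz":-370,"roll":0,"jaw":70},{"tx":-108,"ty":-100,"tz":-430,"roll":0,"jaw":70},{"tx":-123,"ty":-100,"tz":-490,"roll":-0.002,"jaw":70}]}}

```text
t: 29.85
tool_pos: [511.2, -240.1, 179.3]
orientation: [-0.703, -0.07, 0.07, 0.704]
wrist_force: [1.1, 0.2, -0.6]
finger_gap: 70.0
```

Call:
{"fn": "send_rows", "kwargs": {"deltas": [{"tx":-11,"ty":0,"tz":-42,"roll":0,"jaw":70},{"tx":-17.8,"ty":0,"tz":-67.6,"roll":0,"jaw":70},{"tx":-17.8,"ty":10,"tz":-67.6,"roll":0,"jaw":70},{"tx":-17.8,"ty":40,"tz":-67.6,"roll":0,"jaw":70},{"tx":-17.8,"ty":75,"tz":-67.6,"roll":0,"jaw":70},{"tx":-17.8,"ty":105,"tz":-67.6,"roll":0,"jaw":70},{"tx":-17.8,"ty":118,"tz":-67.6,"roll":0,"jaw":70},{"tx":-17.8,"ty":120,"tz":-67.6,"roll":0,"jaw":70},{"tx":-17.8,"ty":120,"tz":-67.6,"roll":0,"jaw":70},{"tx":-17.8,"ty":120,"tz":-67.6,"roll":0,"jaw":70}]}}

```text
t: 31.1
tool_pos: [508.6, -308.6, 61.3]
orientation: [0.704, 0.071, -0.07, -0.703]
wrist_force: [-0.5, -0.0, 0.6]
finger_gap: 70.3
```

```bash
python3 - <<'E'
from h import *
b,e=read_camera("scene")
crop(b,85,170,195,285,5,"pics/s13.png")
E
```

```text
(no output)
```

View pics/s13.png

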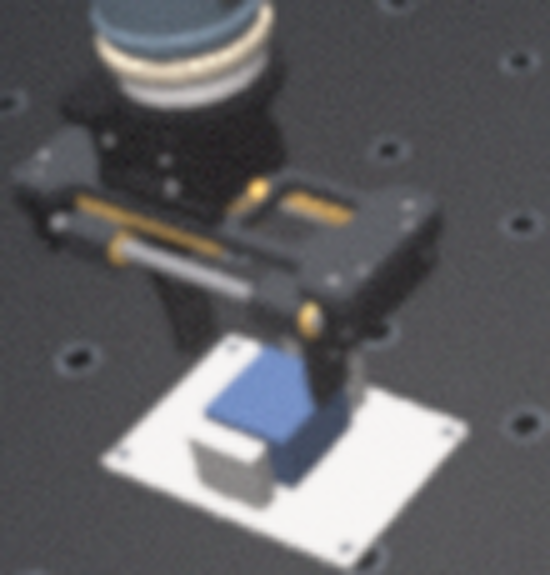

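The fingers straddle the block across x, with the tips at (195,340) and (322,395).

Call:
{"fn": "send_rows", "kwargs": {"deltas": [{"tx":0,"ty":10,"tz":0,"roll":0,"jaw":70},{"tx":0,"ty":20,"tz":0,"roll":0,"jaw":70},{"tx":0,"ty":30,"tz":0,"roll":0,"jaw":70},{"tx":0,"ty":38,"tz":0,"roll":0,"jaw":70},{"tx":0,"ty":44,"tz":0,"roll":0,"jaw":70},{"tx":0,"ty":47,"tz":0,"roll":0,"jaw":70},{"tx":0,"ty":48.5,"tz":0,"roll":0,"jaw":70},{"tx":0,"ty":48.5,"tz":0,"roll":0,"jaw":70},{"tx":0,"ty":48.5,"tz":0,"roll":0,"jaw":70},{"tx":0,"ty":48.5,"tz":0,"roll":0,"jaw":70}]}}

```text
t: 32.4
tool_pos: [508.0, -308.2, 11.8]
orientation: [0.704, 0.07, -0.07, -0.703]
wrist_force: [-0.1, -0.4, 0.9]
finger_gap: 70.2
```

Call:
{"fn": "send_rows", "kwargs": {"deltas": [{"tx":0,"ty":0,"tz":0,"roll":0,"jaw":62},{"tx":0,"ty":0,"tz":0,"roll":0,"jaw":57},{"tx":0,"ty":0,"tz":0,"roll":0,"jaw":54},{"tx":0,"ty":0,"tz":0,"roll":0,"jaw":52},{"tx":0,"ty":0,"tz":0,"roll":0,"jaw":50},{"tx":0,"ty":0,"tz":0,"roll":0,"jaw":45},{"tx":0,"ty":0,"tz":0,"roll":0,"jaw":38},{"tx":0,"ty":0,"tz":0,"roll":0,"jaw":38},{"tx":0,"ty":0,"tz":0,"roll":0,"jaw":38},{"tx":0,"ty":0,"tz":0,"roll":0,"jaw":38}]}}

```text
t: 33.65
tool_pos: [508.1, -308.2, 11.5]
orientation: [0.704, 0.07, -0.07, -0.703]
wrist_force: [2.7, 1.6, -1.3]
finger_gap: 49.8
```

```bash
python3 g.py 507.97 -308.36 131.5 .198; python3 g.py 540.7 2 131.5 -.053
```

```text
{'tx': np.float64(0.0), 'ty': -120.0, 'tz': np.float64(-0.0), 'roll': -0.0}
now [ 5.0797e+02 -3.0836e+02  1.3155e+02  2.0000e-01]
{'tx': np.float64(93.1), 'ty': 0.0, 'tz': np.float64(297.9), 'roll': 0.251}
now [ 5.4065e+02  2.0300e+00  1.3155e+02 -5.0000e-02]
```

Call:
{"fn": "send_rows", "kwargs": {"deltas": [{"tx":0,"ty":-8,"tz":0,"roll":0,"jaw":38},{"tx":0,"ty":-25,"tz":0,"roll":0,"jaw":38},{"tx":0,"ty":-45,"tz":0,"roll":0,"jaw":38},{"tx":0,"ty":-68,"tz":0,"roll":0,"jaw":38},{"tx":0,"ty":-90,"tz":0,"roll":0,"jaw":38},{"tx":0,"ty":-106,"tz":0,"roll":0,"jaw":38},{"tx":0,"ty":-115,"tz":0,"roll":0,"jaw":38},{"tx":0,"ty":-120,"tz":0,"roll":0,"jaw":38},{"tx":0,"ty":-120,"tz":0,"roll":0,"jaw":38},{"tx":0,"ty":-120,"tz":0,"roll":0,"jaw":38}]}}

```text
t: 34.9
tool_pos: [507.4, -307.7, 130.8]
orientation: [-0.703, -0.07, 0.071, 0.704]
wrist_force: [-0.4, -0.4, -6.6]
finger_gap: 50.0
```

Call:
{"fn": "send_rows", "kwargs": {"deltas": [{"tx":4,"ty":0,"tz":13,"roll":0.01,"jaw":38},{"tx":14,"ty":0,"tz":45,"roll":0.04,"jaw":38},{"tx":26,"ty":0,"tz":83,"roll":0.07,"jaw":38},{"tx":38,"ty":0,"tz":122,"roll":0.1,"jaw":38},{"tx":50,"ty":0,"tz":161,"roll":0.135,"jaw":38},{"tx":62,"ty":0,"tz":200,"roll":0.17,"jaw":38},{"tx":75,"ty":0,"tz":240,"roll":0.205,"jaw":38},{"tx":86,"ty":0,"tz":274,"roll":0.232,"jaw":38},{"tx":91.5,"ty":0,"tz":293,"roll":0.247,"jaw":38},{"tx":93.1,"ty":0,"tz":297.9,"roll":0.251,"jaw":38}]}}

```text
t: 36.15
tool_pos: [539.4, 4.4, 131.3]
orientation: [-0.707, 0.018, -0.017, 0.707]
wrist_force: [0.9, -1.0, -7.7]
finger_gap: 50.0
```

```bash
python3 - <<'E'
from h import *
b,e=read_camera("scene");a,_=read_camera("top")
crop(b,185,100,285,230,5,"pics/s14.png")
crop(a,210,130,310,245,5,"pics/t14.png")
E
python3 g.py 540.65 2.03 72 -.053
```

```text
{'tx': np.float64(0.0), 'ty': 59.5, 'tz': np.float64(-0.0), 'roll': -0.0}
now [ 5.4065e+02  2.0300e+00  7.2050e+01 -5.0000e-02]
```

View pics/s14.png

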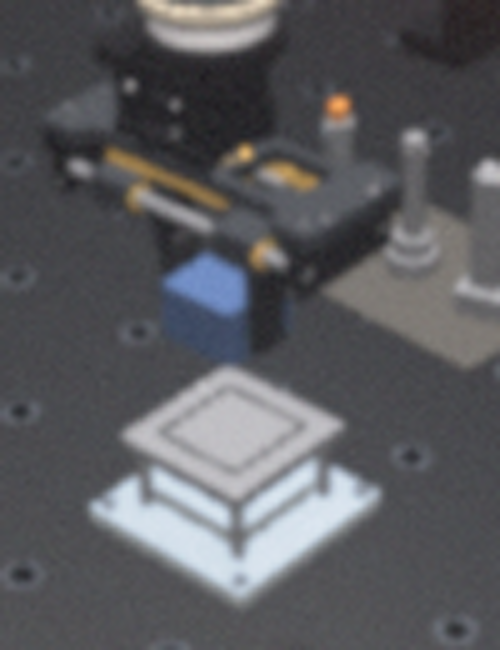

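View pics/t14.png

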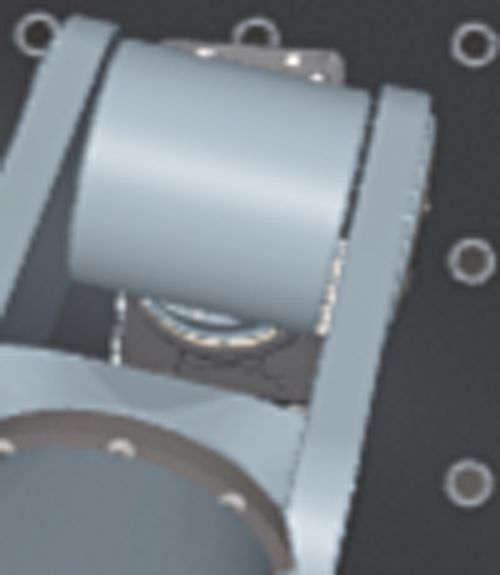

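Call:
{"fn": "send_rows", "kwargs": {"deltas": [{"tx":0,"ty":0,"tz":0,"roll":0,"jaw":38},{"tx":0,"ty":10,"tz":0,"roll":0,"jaw":38},{"tx":0,"ty":25,"tz":0,"roll":0,"jaw":38},{"tx":0,"ty":40,"tz":0,"roll":0,"jaw":38},{"tx":0,"ty":51,"tz":0,"roll":0,"jaw":38},{"tx":0,"ty":57,"tz":0,"roll":0,"jaw":38},{"tx":0,"ty":59.5,"tz":0,"roll":0,"jaw":38},{"tx":0,"ty":59.5,"tz":0,"roll":0,"jaw":38},{"tx":0,"ty":59.5,"tz":0,"roll":0,"jaw":38},{"tx":0,"ty":59.5,"tz":0,"roll":0,"jaw":38}]}}

```text
t: 37.5
tool_pos: [540.5, 2.3, 72.5]
orientation: [0.707, -0.018, 0.019, -0.707]
wrist_force: [-0.6, 0.1, -7.7]
finger_gap: 50.0
```

```bash
python3 - <<'E'
from h import *
im=[read_camera("scene")[0].astype(float) for _ in range(4)];b=np.mean(im,0).astype(np.uint8)
cv2.imwrite("pics/s15full.png",b[:,:,::-1])
crop(b,200,155,265,225,9,"pics/s15.png")
E
```

```text
(no output)
```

View pics/s15.png

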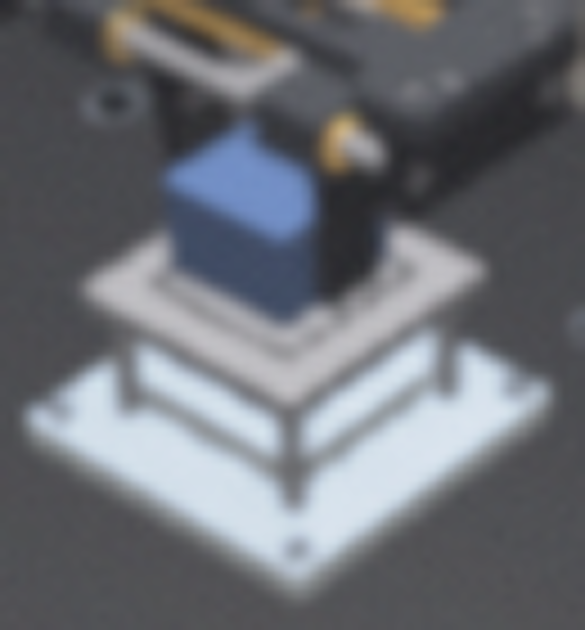

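```bash
python3 - <<'E'
from h import *
f=lambda p,z:onz("scene",cr(p,200,155,9),z)[:,:2]
w=-.053;T=np.array([[np.cos(w),np.sin(w)],[-np.sin(w),np.cos(w)]])
o=f([(292,355),(155,280),(412,268)],62)
pl=f([(288,405),(84,288),(487,268)],62)
b=f([(285,320),(172,270)],67); t=f([(285,243),(165,180)],103)
print("outl",o,"\nplate",pl)
co=(o[1]+o[2])/2; cp=(pl[1]+pl[2])/2
print("centres",co,cp)
# which local corner: near one = +x,-y (camera at +x,-y)
for nm,P,k in(("bb near",b[0],(25,-25)),("bb left",b[1],(-25,-25)),("bt near",t[0],(25,-25)),("bt left",t[1],(-25,-25)),("o near",o[0],(30,-30)),("o left",o[1],(-30,-30)),("o right",o[2],(30,30)),("p near",pl[0],(45,-45)),("p left",pl[1],(-45,-45)),("p right",pl[2],(45,45))):
    print(nm,P-np.array(k)@T)
E
```

```text
outl [[565.10940845 -23.3748432 ]
 [506.31057582 -20.12884586]
 [566.68785473  33.56202955]] 
plate [[579.81128569 -42.81870928]
 [491.322744   -36.73181786]
 [585.47711091  47.81371481]]
centres [536.49921527   6.71659184] [538.39992745   5.54094848]
bb near [532.79899747  10.20292703]
bb left [538.03314291   5.82269464]
bt near [539.62477177   4.13601813]
bt left [539.21757162   4.18548313]
o near [536.7407893    8.17228738]
o left [537.8577064    8.23977328]
o right [535.14072415   5.1934104 ]
p near [537.25835698   4.5019866 ]
p left [538.64343987   5.82111086]
p right [538.15641504   5.26078609]
```

Block and plate centres agree to about 1 mm in the scene view. I'll lower it with force watched until the spring carries the weight.

Call:
{"fn": "send_rows", "kwargs": {"deltas": [{"tx":0,"ty":2,"tz":0,"roll":0,"jaw":38},{"tx":0,"ty":4,"tz":0,"roll":0,"jaw":38},{"tx":0,"ty":6,"tz":0,"roll":0,"jaw":38},{"tx":0,"ty":8,"tz":0,"roll":0,"jaw":38},{"tx":0,"ty":10,"tz":0,"roll":0,"jaw":38},{"tx":0,"ty":12,"tz":0,"roll":0,"jaw":38},{"tx":0,"ty":14,"tz":0,"roll":0,"jaw":38},{"tx":0,"ty":16,"tz":0,"roll":0,"jaw":38},{"tx":0,"ty":17,"tz":0,"roll":0,"jaw":38},{"tx":0,"ty":17,"tz":0,"roll":0,"jaw":38}]}}

```text
t: 38.95
tool_pos: [540.2, 2.3, 55.1]
orientation: [0.707, -0.018, 0.018, -0.707]
wrist_force: [-1.1, -0.1, -2.3]
finger_gap: 49.8
```

Call:
{"fn": "send_rows", "kwargs": {"deltas": [{"tx":0,"ty":1,"tz":0,"roll":0,"jaw":38},{"tx":0,"ty":2,"tz":0,"roll":0,"jaw":38},{"tx":0,"ty":3,"tz":0,"roll":0,"jaw":38},{"tx":0,"ty":4,"tz":0,"roll":0,"jaw":38},{"tx":0,"ty":5,"tz":0,"roll":0,"jaw":38},{"tx":0,"ty":5,"tz":0,"roll":0,"jaw":38},{"tx":0,"ty":5,"tz":0,"roll":0,"jaw":38},{"tx":0,"ty":5,"tz":0,"roll":0,"jaw":38},{"tx":0,"ty":5,"tz":0,"roll":0,"jaw":38},{"tx":0,"ty":5,"tz":0,"roll":0,"jaw":38}]}}

```text
t: 40.2
tool_pos: [540.2, 2.3, 50.1]
orientation: [0.707, -0.018, 0.018, -0.707]
wrist_force: [-2.5, -0.1, -1.0]
finger_gap: 49.9
```

```bash
python3 g.py 540.65 2.03 50.05 -.053; python3 g.py 540.65 2.03 130.05 -.053 ; python3 -c "
from rig import readout
print(readout.observe()['wrist_force'])"
```

```text
{'tx': np.float64(0.0), 'ty': 22.0, 'tz': np.float64(-0.0), 'roll': -0.0}
now [ 5.4065e+02  2.0300e+00  5.0050e+01 -5.0000e-02]
{'tx': np.float64(0.0), 'ty': -80.0, 'tz': np.float64(-0.0), 'roll': -0.0}
now [ 5.4065e+02  2.0300e+00  1.3005e+02 -5.0000e-02]
[-2.52607201 -0.11737829 -1.00017907]
```

Call:
{"fn": "send_rows", "kwargs": {"deltas": [{"tx":0,"ty":0,"tz":0,"roll":0,"jaw":48},{"tx":0,"ty":0,"tz":0,"roll":0,"jaw":50},{"tx":0,"ty":0,"tz":0,"roll":0,"jaw":51},{"tx":0,"ty":0,"tz":0,"roll":0,"jaw":52},{"tx":0,"ty":0,"tz":0,"roll":0,"jaw":54},{"tx":0,"ty":0,"tz":0,"roll":0,"jaw":58},{"tx":0,"ty":0,"tz":0,"roll":0,"jaw":64},{"tx":0,"ty":0,"tz":0,"roll":0,"jaw":70},{"tx":0,"ty":0,"tz":0,"roll":0,"jaw":70},{"tx":0,"ty":0,"tz":0,"roll":0,"jaw":70}]}}

```text
t: 41.45
tool_pos: [540.2, 2.3, 50.0]
orientation: [-0.707, 0.018, -0.018, 0.707]
wrist_force: [0.5, -0.0, -0.0]
finger_gap: 69.6
```

Call:
{"fn": "send_rows", "kwargs": {"deltas": [{"tx":0,"ty":-4,"tz":0,"roll":0,"jaw":70},{"tx":0,"ty":-12,"tz":0,"roll":0,"jaw":70},{"tx":0,"ty":-25,"tz":0,"roll":0,"jaw":70},{"tx":0,"ty":-45,"tz":0,"roll":0,"jaw":70},{"tx":0,"ty":-70,"tz":0,"roll":0,"jaw":70},{"tx":0,"ty":-80,"tz":0,"roll":0,"jaw":70},{"tx":0,"ty":-100,"tz":30,"roll":-0.05,"jaw":60},{"tx":0,"ty":-125,"tz":75,"roll":-0.125,"jaw":50},{"tx":0,"ty":-130,"tz":130,"roll":-0.2,"jaw":50},{"tx":0,"ty":-130,"tz":180,"roll":-0.249,"jaw":50}]}}

```text
t: 42.7
tool_pos: [549.9, 183.7, 181.1]
orientation: [-0.704, -0.071, 0.069, 0.704]
wrist_force: [0.5, -0.7, -0.0]
finger_gap: 50.6
```

```bash
python3 - <<'E'
import json,numpy as np
x,y,z,w=json.load(open('cmd.json'));z=50.05
c,s=np.cos(w),np.sin(w);tx,ty,tz,ro=0,-130,180,-.249
n=[x+c*tx-s*tz,y+s*tx+c*tz,z-ty,w-ro];json.dump(n,open('cmd.json','w'));print(n)
E
python3 - <<'E'
from h import *
b,e=read_camera("scene");a,d=read_camera("top")
cv2.imwrite("pics/s16f.png",b[:,:,::-1]);cv2.imwrite("pics/t16f.png",a[:,:,::-1]);np.save("pics/t16.npy",d)
crop(b,190,140,275,225,7,"pics/s16.png")
crop(a,215,155,300,240,7,"pics/t16.png")
E
```

```text
[np.float64(550.1826257121013), np.float64(181.78006096051195), 180.05, 0.19599999999999995]
```

View pics/s16.png

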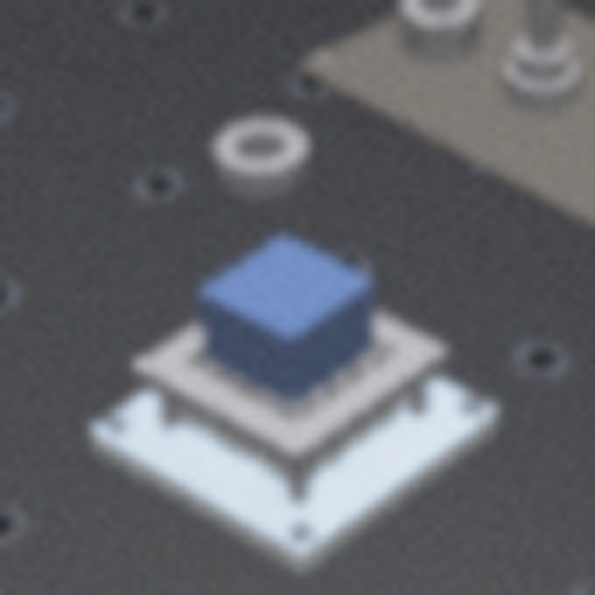

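View pics/t16.png

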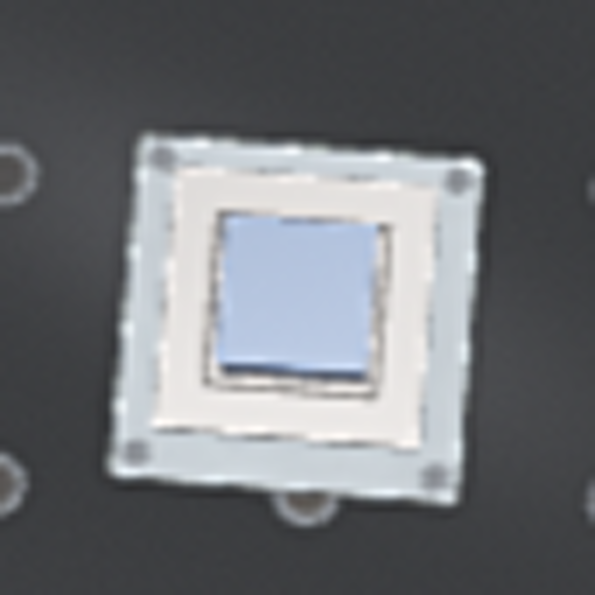

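```bash
python3 - <<'E'
from h import *
ims=[read_camera("top")[0].astype(float) for _ in range(4)];a=np.mean(ims,0).astype(np.uint8)
ims=[read_camera("scene")[0].astype(float) for _ in range(4)];b=np.mean(ims,0).astype(np.uint8)
zt=62-17.4
for n,p in(("top",a),("scene",b)):
    R1=rectify(n,p,zt+36,540,2,40,0.2);R2=rectify(n,p,zt,540,2,55,0.2)
    A=np.hstack([cv2.resize(R1,(400,400)),cv2.resize(R2,(400,400))]);cv2.imwrite(f"pics/v_{n}.png",A[:,:,::-1])
    R=R1.astype(int);m=((R[...,2]-R[...,0]>20)&(R[...,2]>140)&(R[...,2]<250)).astype(np.uint8)
    if n=="top": m=((R[...,2]-R[...,0]>30)&(R[...,2]>150)).astype(np.uint8)
    m=cv2.morphologyEx(m,cv2.MORPH_OPEN,np.ones((25,25)))
    cs=max(cv2.findContours(m,0,1)[0],key=cv2.contourArea);(u,v),wh,an=cv2.minAreaRect(cs)
    print(n,540+40-v*.2,2+40-u*.2,np.array(wh)*.2,an)
E
```

```text
top 539.6398376464844 1.9077941894531207 [48.50803833 49.66882629] 2.7851662635803223
scene 538.1560119628906 3.578198242187497 [52.56351318 51.95222168] 2.2457425594329834
```

View pics/v_top.png

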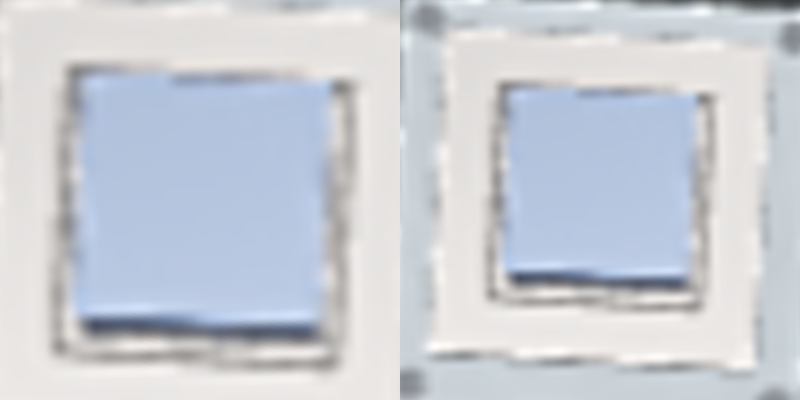

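View pics/v_scene.png

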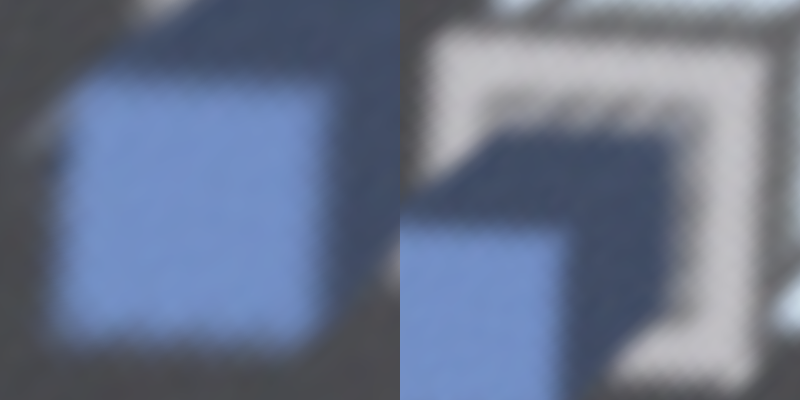

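The block is on the lift, offset about 0.4 mm, yaw within about 0.5° of the plate, sunk about 17 mm. Now I'll return the three, post first.

```bash
python3 g.py 537.48 265.98 180.05 .196 537.48 265.98 50.55 .196; python3 g.py 537.48 265.98 180.55 .196 536 150 180.55 .196; python3 g.py 554.95 -296.99 180.55 .196; python3 g.py 554.95 -296.99 52.3 .196
```

```text
{'tx': np.float64(3.9), 'ty': 0.0, 'tz': np.float64(85.1), 'roll': -0.0}
{'tx': np.float64(3.9), 'ty': 129.5, 'tz': np.float64(85.1), 'roll': -0.0}
now [5.3743e+02 2.6601e+02 5.0550e+01 2.0000e-01]
{'tx': np.float64(0.0), 'ty': -130.0, 'tz': np.float64(-0.0), 'roll': -0.0}
{'tx': np.float64(-24.0), 'ty': -130.0, 'tz': np.float64(-113.5), 'roll': -0.0}
now [5.3600e+02 1.5001e+02 1.8055e+02 2.0000e-01]
{'tx': np.float64(-68.5), 'ty': 0.0, 'tz': np.float64(-442.1), 'roll': -0.0}
now [ 5.5491e+02 -2.9697e+02  1.8055e+02  2.0000e-01]
{'tx': np.float64(0.0), 'ty': 128.2, 'tz': np.float64(-0.0), 'roll': -0.0}
now [ 5.5491e+02 -2.9697e+02  5.2350e+01  2.0000e-01]
```

Call:
{"fn": "send_rows", "kwargs": {"deltas": [{"tx":2,"ty":0,"tz":45,"roll":0,"jaw":50},{"tx":3.9,"ty":0,"tz":85.1,"roll":0,"jaw":50},{"tx":3.9,"ty":0,"tz":85.1,"roll":0,"jaw":50},{"tx":3.9,"ty":30,"tz":85.1,"roll":0,"jaw":50},{"tx":3.9,"ty":65,"tz":85.1,"roll":0,"jaw":50},{"tx":3.9,"ty":100,"tz":85.1,"roll":0,"jaw":50},{"tx":3.9,"ty":120,"tz":85.1,"roll":0,"jaw":50},{"tx":3.9,"ty":127,"tz":85.1,"roll":0,"jaw":50},{"tx":3.9,"ty":129.5,"tz":85.1,"roll":0,"jaw":50},{"tx":3.9,"ty":129.5,"tz":85.1,"roll":0,"jaw":50}]}}

```text
t: 44.45
tool_pos: [537.5, 266.1, 51.3]
orientation: [-0.704, -0.07, 0.069, 0.704]
wrist_force: [-0.5, -0.0, 0.2]
finger_gap: 50.0
```

Call:
{"fn": "send_rows", "kwargs": {"deltas": [{"tx":0,"tz":0,"roll":0,"ty":0,"jaw":38},{"tx":0,"tz":0,"roll":0,"ty":0,"jaw":32},{"tx":0,"tz":0,"roll":0,"ty":0,"jaw":28},{"tx":0,"tz":0,"roll":0,"ty":0,"jaw":25},{"tx":0,"tz":0,"roll":0,"ty":0,"jaw":22},{"tx":0,"tz":0,"roll":0,"ty":0,"jaw":18},{"tx":0,"tz":0,"roll":0,"ty":0,"jaw":12},{"tx":0,"tz":0,"roll":0,"ty":0,"jaw":12},{"tx":0,"tz":0,"roll":0,"ty":0,"jaw":12},{"tx":0,"tz":0,"roll":0,"ty":0,"jaw":12}]}}

```text
t: 45.7
tool_pos: [536.8, 266.3, 50.5]
orientation: [-0.704, -0.07, 0.069, 0.704]
wrist_force: [0.7, -0.9, -0.7]
finger_gap: 22.0
```

Call:
{"fn": "send_rows", "kwargs": {"deltas": [{"tx":0,"ty":-12,"tz":0,"roll":0,"jaw":12},{"tx":0,"ty":-40,"tz":0,"roll":0,"jaw":12},{"tx":0,"ty":-75,"tz":0,"roll":0,"jaw":12},{"tx":0,"ty":-105,"tz":0,"roll":0,"jaw":12},{"tx":0,"ty":-123,"tz":0,"roll":0,"jaw":12},{"tx":-1,"ty":-130,"tz":-5,"roll":0,"jaw":12},{"tx":-4,"ty":-130,"tz":-20,"roll":0,"jaw":12},{"tx":-9,"ty":-130,"tz":-44,"roll":0,"jaw":12},{"tx":-16,"ty":-130,"tz":-77,"roll":0,"jaw":12},{"tx":-24,"ty":-130,"tz":-113.5,"roll":0,"jaw":12}]}}

```text
t: 46.95
tool_pos: [534.2, 148.4, 179.2]
orientation: [0.704, 0.069, -0.071, -0.704]
wrist_force: [1.0, 0.1, -3.1]
finger_gap: 21.9
```

Call:
{"fn": "send_rows", "kwargs": {"deltas": [{"tx":-7,"ty":0,"tz":-46,"roll":0,"jaw":12},{"tx":-15,"ty":0,"tz":-96,"roll":0,"jaw":12},{"tx":-23,"ty":0,"tz":-146,"roll":0,"jaw":12},{"tx":-31,"ty":0,"tz":-197,"roll":0,"jaw":12},{"tx":-39,"ty":0,"tz":-248,"roll":0,"jaw":12},{"tx":-47,"ty":0,"tz":-299,"roll":0,"jaw":12},{"tx":-55,"ty":0,"tz":-350,"roll":0,"jaw":12},{"tx":-62,"ty":0,"tz":-398,"roll":0,"jaw":12},{"tx":-67,"ty":0,"tz":-431,"roll":0,"jaw":12},{"tx":-68.5,"ty":0,"tz":-442.1,"roll":0,"jaw":12}]}}

```text
t: 48.2
tool_pos: [553.2, -299.3, 179.0]
orientation: [-0.703, -0.068, 0.069, 0.704]
wrist_force: [-0.1, 1.0, -3.9]
finger_gap: 21.9
```

Call:
{"fn": "send_rows", "kwargs": {"deltas": [{"tx":0,"ty":0,"tz":0,"roll":0,"jaw":12},{"tx":0,"ty":15,"tz":0,"roll":0,"jaw":12},{"tx":0,"ty":42,"tz":0,"roll":0,"jaw":12},{"tx":0,"ty":77,"tz":0,"roll":0,"jaw":12},{"tx":0,"ty":103,"tz":0,"roll":0,"jaw":12},{"tx":0,"ty":118,"tz":0,"roll":0,"jaw":12},{"tx":0,"ty":125,"tz":0,"roll":0,"jaw":12},{"tx":0,"ty":127.2,"tz":0,"roll":0,"jaw":12},{"tx":0,"ty":128.2,"tz":0,"roll":0,"jaw":12},{"tx":0,"ty":128.2,"tz":0,"roll":0,"jaw":12}]}}

```text
t: 49.45
tool_pos: [555.2, -297.0, 53.2]
orientation: [0.704, 0.07, -0.069, -0.703]
wrist_force: [0.7, 0.2, -2.8]
finger_gap: 22.1
```

Call:
{"fn": "send_rows", "kwargs": {"deltas": [{"tx":0,"ty":0.3,"tz":0,"roll":0,"jaw":12},{"tx":0,"ty":0.3,"tz":0,"roll":0,"jaw":12},{"tx":0,"ty":0.3,"tz":0,"roll":0,"jaw":12},{"tx":0,"ty":0.3,"tz":0,"roll":0,"jaw":22},{"tx":0,"ty":0.3,"tz":0,"roll":0,"jaw":24},{"tx":0,"ty":0.3,"tz":0,"roll":0,"jaw":27},{"tx":0,"ty":0.3,"tz":0,"roll":0,"jaw":33},{"tx":0,"ty":0.3,"tz":0,"roll":0,"jaw":42},{"tx":0,"ty":0.3,"tz":0,"roll":0,"jaw":50},{"tx":0,"ty":0.3,"tz":0,"roll":0,"jaw":50}]}}

```text
t: 50.7
tool_pos: [554.8, -296.7, 52.0]
orientation: [-0.704, -0.07, 0.07, 0.704]
wrist_force: [0.2, 0.7, 0.2]
finger_gap: 48.1
```

```bash
python3 - <<'E'
from h import *
b,e=read_camera("scene");a0=cv2.imread("pics/scene_q0.png")[:,:,::-1]
A=np.hstack([cv2.resize(p[235:275,140:172,::-1],None,fx=10,fy=10,interpolation=cv2.INTER_CUBIC) for p in(a0,b)]);cv2.imwrite("pics/s17.png",A)
E
python3 g.py 554.91 -296.97 52.05 .196;python3 g.py 554.91 -296.97 182.05 .196
python3 g.py 470 273.8 180.05 .196; python3 g.py 470 273.8 50.55 .196
```

```text
{'tx': np.float64(0.0), 'ty': 0.3, 'tz': np.float64(-0.0), 'roll': -0.0}
now [ 5.5491e+02 -2.9697e+02  5.2050e+01  2.0000e-01]
{'tx': np.float64(0.0), 'ty': -130.0, 'tz': np.float64(-0.0), 'roll': -0.0}
now [ 5.5491e+02 -2.9697e+02  1.8205e+02  2.0000e-01]
{'tx': np.float64(27.9), 'ty': 2.0, 'tz': np.float64(576.4), 'roll': -0.0}
now [4.7002e+02 2.7383e+02 1.8005e+02 2.0000e-01]
{'tx': np.float64(-0.0), 'ty': 129.5, 'tz': np.float64(-0.0), 'roll': -0.0}
now [4.7002e+02 2.7383e+02 5.0550e+01 2.0000e-01]
```

View pics/s17.png

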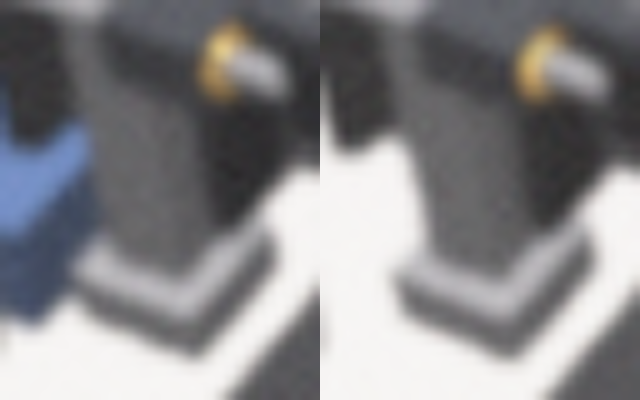

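The post is back to the pixel (corner (195,355) in both halves). Next the pin.

Call:
{"fn": "send_rows", "kwargs": {"deltas": [{"tx":0,"ty":-15,"tz":0,"roll":0,"jaw":50},{"tx":0,"ty":-60,"tz":0,"roll":0,"jaw":50},{"tx":0,"ty":-115,"tz":0,"roll":0,"jaw":50},{"tx":2,"ty":-130,"tz":45,"roll":0,"jaw":50},{"tx":5,"ty":-130,"tz":105,"roll":0,"jaw":50},{"tx":8,"ty":-130,"tz":165,"roll":0,"jaw":50},{"tx":11,"ty":-130,"tz":225,"roll":0,"jaw":50},{"tx":14,"ty":-130,"tz":285,"roll":0,"jaw":50},{"tx":17,"ty":-130,"tz":345,"roll":0,"jaw":50},{"tx":20,"ty":-130,"tz":405,"roll":0,"jaw":50}]}}

```text
t: 52.0
tool_pos: [495.2, 106.2, 183.4]
orientation: [0.704, 0.07, -0.069, -0.704]
wrist_force: [0.3, -0.4, -0.9]
finger_gap: 50.0
```

Call:
{"fn": "send_rows", "kwargs": {"deltas": [{"tx":3,"ty":0,"tz":60,"roll":0,"jaw":50},{"tx":5.5,"ty":1,"tz":120,"roll":0,"jaw":50},{"tx":7.9,"ty":2,"tz":165,"roll":0,"jaw":50},{"tx":7.9,"ty":2,"tz":171.4,"roll":0,"jaw":50},{"tx":7.9,"ty":2,"tz":171.4,"roll":0,"jaw":48},{"tx":7.9,"ty":20,"tz":171.4,"roll":0,"jaw":46},{"tx":7.9,"ty":55,"tz":171.4,"roll":0,"jaw":46},{"tx":7.9,"ty":90,"tz":171.4,"roll":0,"jaw":46},{"tx":7.9,"ty":117,"tz":171.4,"roll":0,"jaw":46},{"tx":7.9,"ty":131.5,"tz":171.4,"roll":0,"jaw":46}]}}

```text
t: 53.25
tool_pos: [469.4, 272.2, 49.5]
orientation: [0.704, 0.068, -0.069, -0.704]
wrist_force: [-0.4, -0.1, -0.2]
finger_gap: 46.1
```

Call:
{"fn": "send_rows", "kwargs": {"deltas": [{"tx":0,"tz":0,"roll":0,"ty":0,"jaw":46},{"tx":0,"tz":0,"roll":0,"ty":0,"jaw":34},{"tx":0,"tz":0,"roll":0,"ty":0,"jaw":26},{"tx":0,"tz":0,"roll":0,"ty":0,"jaw":21},{"tx":0,"tz":0,"roll":0,"ty":0,"jaw":17},{"tx":0,"tz":0,"roll":0,"ty":0,"jaw":13},{"tx":0,"tz":0,"roll":0,"ty":0,"jaw":8},{"tx":0,"tz":0,"roll":0,"ty":0,"jaw":8},{"tx":0,"tz":0,"roll":0,"ty":0,"jaw":8},{"tx":0,"tz":0,"roll":0,"ty":0,"jaw":8}]}}

```text
t: 54.5
tool_pos: [469.4, 274.1, 50.7]
orientation: [-0.704, -0.07, 0.069, 0.704]
wrist_force: [-0.7, 0.8, 2.7]
finger_gap: 15.3
```

```bash
python3 g.py 470 273.83 180.55 .196 470 150 180.55 .196; python3 g.py 456.8 -295.68 180.55 .196; python3 g.py 456.8 -295.68 52.3 .196
```

```text
{'tx': np.float64(-0.0), 'ty': -130.0, 'tz': np.float64(0.0), 'roll': -0.0}
{'tx': np.float64(-24.1), 'ty': -130.0, 'tz': np.float64(-121.5), 'roll': -0.0}
now [4.7004e+02 1.4996e+02 1.8055e+02 2.0000e-01]
{'tx': np.float64(-99.8), 'ty': 0.0, 'tz': np.float64(-434.5), 'roll': -0.0}
now [ 4.5677e+02 -2.9565e+02  1.8055e+02  2.0000e-01]
{'tx': np.float64(0.0), 'ty': 128.2, 'tz': np.float64(-0.0), 'roll': -0.0}
now [ 4.5677e+02 -2.9565e+02  5.2350e+01  2.0000e-01]
```

Call:
{"fn": "send_rows", "kwargs": {"deltas": [{"tx":0,"ty":-12,"tz":0,"roll":0,"jaw":8},{"tx":0,"ty":-40,"tz":0,"roll":0,"jaw":8},{"tx":0,"ty":-75,"tz":0,"roll":0,"jaw":8},{"tx":0,"ty":-105,"tz":0,"roll":0,"jaw":8},{"tx":0,"ty":-123,"tz":0,"roll":0,"jaw":8},{"tx":-1,"ty":-130,"tz":-5,"roll":0,"jaw":8},{"tx":-4,"ty":-130,"tz":-20,"roll":0,"jaw":8},{"tx":-9,"ty":-130,"tz":-46,"roll":0,"jaw":8},{"tx":-16,"ty":-130,"tz":-81,"roll":0,"jaw":8},{"tx":-24.1,"ty":-130,"tz":-121.5,"roll":0,"jaw":8}]}}

```text
t: 55.75
tool_pos: [468.2, 148.3, 179.4]
orientation: [0.704, 0.069, -0.071, -0.704]
wrist_force: [0.7, -0.2, -3.1]
finger_gap: 15.2
```

Call:
{"fn": "send_rows", "kwargs": {"deltas": [{"tx":-10.5,"ty":0,"tz":-46,"roll":0,"jaw":8},{"tx":-22,"ty":0,"tz":-95,"roll":0,"jaw":8},{"tx":-33.5,"ty":0,"tz":-145,"roll":0,"jaw":8},{"tx":-45,"ty":0,"tz":-195,"roll":0,"jaw":8},{"tx":-56.5,"ty":0,"tz":-245,"roll":0,"jaw":8},{"tx":-68,"ty":0,"tz":-295,"roll":0,"jaw":8},{"tx":-79.5,"ty":0,"tz":-345,"roll":0,"jaw":8},{"tx":-90,"ty":0,"tz":-391,"roll":0,"jaw":8},{"tx":-97,"ty":0,"tz":-423,"roll":0,"jaw":8},{"tx":-99.8,"ty":0,"tz":-434.5,"roll":0,"jaw":8}]}}

```text
t: 57.0
tool_pos: [455.2, -297.5, 179.3]
orientation: [-0.703, -0.068, 0.069, 0.704]
wrist_force: [-0.7, 0.0, -3.1]
finger_gap: 15.3
```

Call:
{"fn": "send_rows", "kwargs": {"deltas": [{"tx":0,"ty":0,"tz":0,"roll":0,"jaw":8},{"tx":0,"ty":15,"tz":0,"roll":0,"jaw":8},{"tx":0,"ty":42,"tz":0,"roll":0,"jaw":8},{"tx":0,"ty":77,"tz":0,"roll":0,"jaw":8},{"tx":0,"ty":103,"tz":0,"roll":0,"jaw":8},{"tx":0,"ty":118,"tz":0,"roll":0,"jaw":8},{"tx":0,"ty":124,"tz":0,"roll":0,"jaw":8},{"tx":0,"ty":126,"tz":0,"roll":0,"jaw":8},{"tx":0,"ty":127,"tz":0,"roll":0,"jaw":8},{"tx":0,"ty":127,"tz":0,"roll":0,"jaw":8}]}}

```text
t: 58.25
tool_pos: [457.0, -295.8, 54.2]
orientation: [0.704, 0.07, -0.069, -0.703]
wrist_force: [-0.9, -0.9, -2.8]
finger_gap: 15.3
```

```bash
python3 - <<'E'
from h import *
s=readout.observe();print(s['tool_pos'],s['wrist_force'])
b,e=read_camera("scene");a0=cv2.imread("pics/scene_p0.png")[:,:,::-1]
A=np.hstack([cv2.resize(p[220:255,112:144,::-1],None,fx=10,fy=10,interpolation=cv2.INTER_CUBIC) for p in(a0,b)]);cv2.imwrite("pics/s18.png",A)
E
```

```text
[ 456.97705662 -295.82198397   54.22057535] [-0.89206843 -0.88313501 -2.83241464]
```

View pics/s18.png

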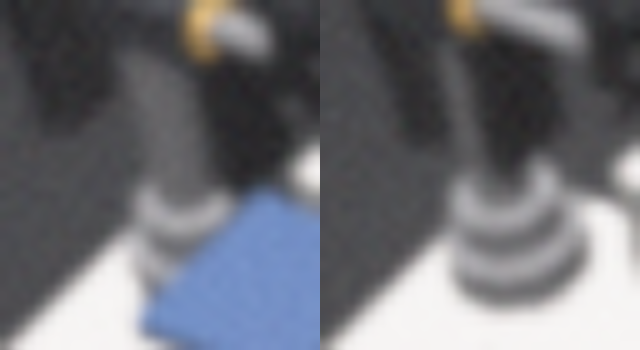

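Collar left edge at 133 in both halves, so I'll lower the last 2 mm and release.

Call:
{"fn": "send_rows", "kwargs": {"deltas": [{"tx":0,"ty":1,"tz":0,"roll":0,"jaw":8},{"tx":0,"ty":1.5,"tz":0,"roll":0,"jaw":8},{"tx":0,"ty":1.5,"tz":0,"roll":0,"jaw":8},{"tx":0,"ty":1.5,"tz":0,"roll":0,"jaw":8},{"tx":0,"ty":1.5,"tz":0,"roll":0,"jaw":16},{"tx":0,"ty":1.5,"tz":0,"roll":0,"jaw":18},{"tx":0,"ty":1.5,"tz":0,"roll":0,"jaw":23},{"tx":0,"ty":1.5,"tz":0,"roll":0,"jaw":32},{"tx":0,"ty":1.5,"tz":0,"roll":0,"jaw":46},{"tx":0,"ty":1.5,"tz":0,"roll":0,"jaw":46}]}}

```text
t: 59.55
tool_pos: [456.6, -295.4, 52.0]
orientation: [-0.704, -0.07, 0.07, 0.704]
wrist_force: [0.6, 0.2, 0.7]
finger_gap: 42.4
```

```bash
python3 - <<'E'
from h import *
b,e=read_camera("scene");a0=cv2.imread("pics/scene_p0.png")[:,:,::-1]
A=np.hstack([cv2.resize(p[220:255,112:144,::-1],None,fx=10,fy=10,interpolation=cv2.INTER_CUBIC) for p in(a0,b)]);cv2.imwrite("pics/s19.png",A)
E
python3 g.py 456.77 -295.65 52.05 .196;python3 g.py 456.77 -295.65 182.05 .196
python3 g.py 402.45 281.59 180.05 .196; python3 g.py 402.45 281.59 50.55 .196
```

```text
{'tx': np.float64(-0.0), 'ty': 0.3, 'tz': np.float64(0.0), 'roll': -0.0}
now [ 4.5677e+02 -2.9565e+02  5.2050e+01  2.0000e-01]
{'tx': np.float64(-0.0), 'ty': -130.0, 'tz': np.float64(0.0), 'roll': -0.0}
now [ 4.5677e+02 -2.9565e+02  1.8205e+02  2.0000e-01]
{'tx': np.float64(59.1), 'ty': 2.0, 'tz': np.float64(576.8), 'roll': -0.0}
now [4.0241e+02 2.8161e+02 1.8005e+02 2.0000e-01]
{'tx': np.float64(0.0), 'ty': 129.5, 'tz': np.float64(-0.0), 'roll': -0.0}
now [4.0241e+02 2.8161e+02 5.0550e+01 2.0000e-01]
```

View pics/s19.png

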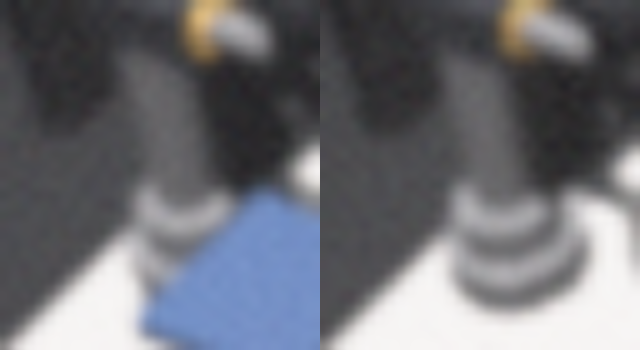

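The pin is back (collar 133–228 before, 133–230 now). Last is the bolt.

Call:
{"fn": "send_rows", "kwargs": {"deltas": [{"tx":0,"ty":-15,"tz":0,"roll":0,"jaw":50},{"tx":0,"ty":-60,"tz":0,"roll":0,"jaw":50},{"tx":0,"ty":-115,"tz":0,"roll":0,"jaw":50},{"tx":4.5,"ty":-130,"tz":45,"roll":0,"jaw":50},{"tx":10.5,"ty":-130,"tz":105,"roll":0,"jaw":50},{"tx":17,"ty":-130,"tz":165,"roll":0,"jaw":50},{"tx":23,"ty":-130,"tz":225,"roll":0,"jaw":50},{"tx":29,"ty":-130,"tz":285,"roll":0,"jaw":50},{"tx":35,"ty":-130,"tz":345,"roll":0,"jaw":50},{"tx":41.1,"ty":-130,"tz":405,"roll":0,"jaw":50}]}}

```text
t: 60.85
tool_pos: [417.7, 111.6, 183.2]
orientation: [0.704, 0.07, -0.069, -0.704]
wrist_force: [0.6, 0.7, -0.2]
finger_gap: 49.8
```

Call:
{"fn": "send_rows", "kwargs": {"deltas": [{"tx":6,"ty":0,"tz":60,"roll":0,"jaw":50},{"tx":12.5,"ty":1,"tz":120,"roll":0,"jaw":50},{"tx":17,"ty":2,"tz":162,"roll":0,"jaw":50},{"tx":18,"ty":2,"tz":171.8,"roll":0,"jaw":50},{"tx":18,"ty":2,"tz":171.8,"roll":0,"jaw":50},{"tx":18,"ty":20,"tz":171.8,"roll":0,"jaw":50},{"tx":18,"ty":55,"tz":171.8,"roll":0,"jaw":50},{"tx":18,"ty":90,"tz":171.8,"roll":0,"jaw":50},{"tx":18,"ty":117,"tz":171.8,"roll":0,"jaw":50},{"tx":18,"ty":131.5,"tz":171.8,"roll":0,"jaw":50}]}}

```text
t: 62.1
tool_pos: [401.6, 279.9, 49.6]
orientation: [0.704, 0.068, -0.069, -0.703]
wrist_force: [0.9, 0.8, -0.5]
finger_gap: 49.7
```

Call:
{"fn": "send_rows", "kwargs": {"deltas": [{"tx":0,"tz":0,"roll":0,"ty":0,"jaw":50},{"tx":0,"tz":0,"roll":0,"ty":0,"jaw":42},{"tx":0,"tz":0,"roll":0,"ty":0,"jaw":33},{"tx":0,"tz":0,"roll":0,"ty":0,"jaw":26},{"tx":0,"tz":0,"roll":0,"ty":0,"jaw":21},{"tx":0,"tz":0,"roll":0,"ty":0,"jaw":16},{"tx":0,"tz":0,"roll":0,"ty":0,"jaw":10},{"tx":0,"tz":0,"roll":0,"ty":0,"jaw":10},{"tx":0,"tz":0,"roll":0,"ty":0,"jaw":10},{"tx":0,"tz":0,"roll":0,"ty":0,"jaw":10}]}}

```text
t: 63.35
tool_pos: [401.8, 281.9, 50.7]
orientation: [-0.704, -0.07, 0.069, 0.704]
wrist_force: [0.3, 0.2, 3.0]
finger_gap: 19.1
```

```bash
python3 g.py 402.41 281.61 180.55 .196 410 150 180.55 .196; python3 g.py 465.98 -337.7 180.55 .196; python3 g.py 465.98 -337.7 53.55 .196
```

```text
{'tx': np.float64(-0.0), 'ty': -130.0, 'tz': np.float64(-0.0), 'roll': -0.0}
{'tx': np.float64(-18.2), 'ty': -130.0, 'tz': np.float64(-130.6), 'roll': -0.0}
now [4.0999e+02 1.4997e+02 1.8055e+02 2.0000e-01]
{'tx': np.float64(-40.1), 'ty': 0.0, 'tz': np.float64(-489.2), 'roll': -0.0}
now [ 4.6593e+02 -3.3767e+02  1.8055e+02  2.0000e-01]
{'tx': np.float64(0.0), 'ty': 127.0, 'tz': np.float64(-0.0), 'roll': -0.0}
now [ 4.6593e+02 -3.3767e+02  5.3550e+01  2.0000e-01]
```

Call:
{"fn": "send_rows", "kwargs": {"deltas": [{"tx":0,"ty":-12,"tz":0,"roll":0,"jaw":10},{"tx":0,"ty":-40,"tz":0,"roll":0,"jaw":10},{"tx":0,"ty":-75,"tz":0,"roll":0,"jaw":10},{"tx":0,"ty":-105,"tz":0,"roll":0,"jaw":10},{"tx":0,"ty":-123,"tz":0,"roll":0,"jaw":10},{"tx":-1,"ty":-130,"tz":-6,"roll":0,"jaw":10},{"tx":-3,"ty":-130,"tz":-23,"roll":0,"jaw":10},{"tx":-7,"ty":-130,"tz":-50,"roll":0,"jaw":10},{"tx":-12,"ty":-130,"tz":-87,"roll":0,"jaw":10},{"tx":-18.2,"ty":-130,"tz":-130.6,"roll":0,"jaw":10}]}}

```text
t: 64.6
tool_pos: [408.3, 148.1, 179.5]
orientation: [0.704, 0.069, -0.071, -0.704]
wrist_force: [1.0, -1.1, -3.9]
finger_gap: 19.0
```

Call:
{"fn": "send_rows", "kwargs": {"deltas": [{"tx":-4.2,"ty":0,"tz":-51,"roll":0,"jaw":10},{"tx":-8.8,"ty":0,"tz":-107,"roll":0,"jaw":10},{"tx":-13.5,"ty":0,"tz":-164,"roll":0,"jaw":10},{"tx":-18,"ty":0,"tz":-221,"roll":0,"jaw":10},{"tx":-22.8,"ty":0,"tz":-278,"roll":0,"jaw":10},{"tx":-27.4,"ty":0,"tz":-335,"roll":0,"jaw":10},{"tx":-32,"ty":0,"tz":-392,"roll":0,"jaw":10},{"tx":-36.3,"ty":0,"tz":-443,"roll":0,"jaw":10},{"tx":-39.2,"ty":0,"tz":-478,"roll":0,"jaw":10},{"tx":-40.1,"ty":0,"tz":-489.2,"roll":0,"jaw":10}]}}

```text
t: 65.85
tool_pos: [464.3, -340.0, 178.9]
orientation: [-0.703, -0.068, 0.069, 0.704]
wrist_force: [-0.1, 0.3, -4.3]
finger_gap: 19.4
```

Call:
{"fn": "send_rows", "kwargs": {"deltas": [{"tx":0,"ty":0,"tz":0,"roll":0,"jaw":10},{"tx":0,"ty":15,"tz":0,"roll":0,"jaw":10},{"tx":0,"ty":42,"tz":0,"roll":0,"jaw":10},{"tx":0,"ty":77,"tz":0,"roll":0,"jaw":10},{"tx":0,"ty":103,"tz":0,"roll":0,"jaw":10},{"tx":0,"ty":118,"tz":0,"roll":0,"jaw":10},{"tx":0,"ty":124,"tz":0,"roll":0,"jaw":10},{"tx":0,"ty":126,"tz":0,"roll":0,"jaw":10},{"tx":0,"ty":127,"tz":0,"roll":0,"jaw":10},{"tx":0,"ty":127,"tz":0,"roll":0,"jaw":10}]}}

```text
t: 67.1
tool_pos: [466.2, -337.9, 54.3]
orientation: [0.704, 0.07, -0.069, -0.703]
wrist_force: [-1.1, -0.3, -3.8]
finger_gap: 19.4
```

```bash
python3 - <<'E'
from h import *
b,e=read_camera("scene");a0=cv2.imread("pics/scene_b0.png")[:,:,::-1]
A=np.hstack([cv2.resize(p[235:270,100:132,::-1],None,fx=10,fy=10,interpolation=cv2.INTER_CUBIC) for p in(a0,b)]);cv2.imwrite("pics/s20.png",A)
E
```

```text
(no output)
```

View pics/s20.png

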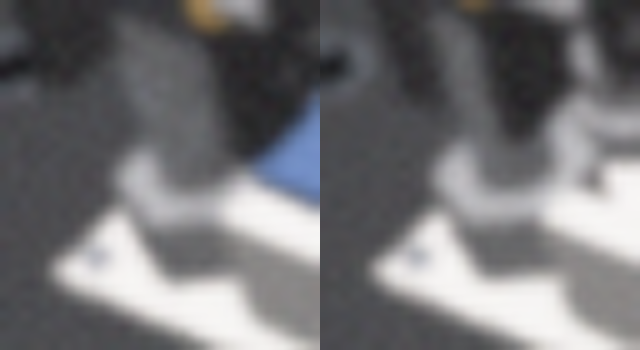

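The bolt's head edges line up with the original (about 117 and 165 in both halves). I'll lower and release.

Call:
{"fn": "send_rows", "kwargs": {"deltas": [{"tx":0,"ty":1,"tz":0,"roll":0,"jaw":10},{"tx":0,"ty":1.5,"tz":0,"roll":0,"jaw":10},{"tx":0,"ty":1.5,"tz":0,"roll":0,"jaw":10},{"tx":0,"ty":1.5,"tz":0,"roll":0,"jaw":10},{"tx":0,"ty":1.5,"tz":0,"roll":0,"jaw":20},{"tx":0,"ty":1.5,"tz":0,"roll":0,"jaw":22},{"tx":0,"ty":1.5,"tz":0,"roll":0,"jaw":27},{"tx":0,"ty":1.5,"tz":0,"roll":0,"jaw":36},{"tx":0,"ty":1.5,"tz":0,"roll":0,"jaw":48},{"tx":0,"ty":1.5,"tz":0,"roll":0,"jaw":50}]}}

```text
t: 68.4
tool_pos: [465.8, -337.5, 52.0]
orientation: [-0.704, -0.07, 0.07, 0.704]
wrist_force: [0.1, -0.1, -0.2]
finger_gap: 46.6
```

Call:
{"fn": "send_rows", "kwargs": {"deltas": [{"tx":0,"ty":-5,"tz":0,"roll":0,"jaw":50},{"tx":0,"ty":-20,"tz":0,"roll":0,"jaw":50},{"tx":0,"ty":-50,"tz":0,"roll":0,"jaw":50},{"tx":0,"ty":-90,"tz":0,"roll":0,"jaw":50},{"tx":0,"ty":-130,"tz":0,"roll":0,"jaw":50},{"tx":0,"ty":-160,"tz":0,"roll":0,"jaw":50},{"tx":-10,"ty":-170,"tz":-30,"roll":0,"jaw":50},{"tx":-20,"ty":-170,"tz":-70,"roll":0,"jaw":50},{"tx":-30,"ty":-170,"tz":-110,"roll":0,"jaw":50},{"tx":-30,"ty":-170,"tz":-120,"roll":0,"jaw":50}]}}

```text
t: 69.65
tool_pos: [459.5, -463.7, 223.3]
orientation: [0.705, 0.069, -0.068, -0.703]
wrist_force: [0.1, 0.5, -0.2]
finger_gap: 50.4
```

```bash
python3 - <<'E'
from h import *
b,e=read_camera("scene");a,d=read_camera("top")
cv2.imwrite("pics/sF.png",b[:,:,::-1]);cv2.imwrite("pics/tF.png",a[:,:,::-1])
for n,dd in(("top",d),("scene",e)):
    X0=cloud(n,np.load(f"pics/{n}0.npy"));X=cloud(n,dd)
    for nm,P in(("bolt",(466,-337.7)),("pin",(457,-295.5)),("post",(555,-297))):
        q=[]
        for Y in(X0,X):
            m=(np.hypot(Y[...,0]-P[0],Y[...,1]-P[1])<18)&(Y[...,2]>97)&(Y[...,2]<112);q.append(Y[m].mean(0) if m.any() else np.full(3,np.nan))
        print(n,nm,q[0].round(1),(q[1]-q[0]).round(1))
a0=cv2.imread("pics/top0.png")[:,:,::-1];b0=cv2.imread("pics/scene0.png")[:,:,::-1]
f=lambda p,x0,y0,x1,y1,s:cv2.resize(p[y0:y1,x0:x1,::-1],None,fx=s,fy=s,interpolation=cv2.INTER_CUBIC)
cv2.imwrite("pics/cF1.png",np.hstack([f(p,350,175,425,260,5) for p in(a0,a)]))
cv2.imwrite("pics/cF2.png",np.hstack([f(p,95,205,185,285,4) for p in(b0,b)]))
E
```

```text
top bolt [ 466.  -337.4  105.3] [-0.2 -0.4  0.4]
top pin [ 456.9 -295.1  104.6] [-0.2 -0.4  0.1]
top post [ 554.5 -296.2  105.8] [-0.2 -0.1  0.1]
scene bolt [ 467.7 -338.1  103.1] [ 0.1 -0.9  1.2]
scene pin [ 459.4 -296.1  103.6] [-0.9  0.3  0.4]
scene post [ 556.7 -296.9  104.6] [-0.7 -0.4 -0.3]
```

View pics/cF1.png

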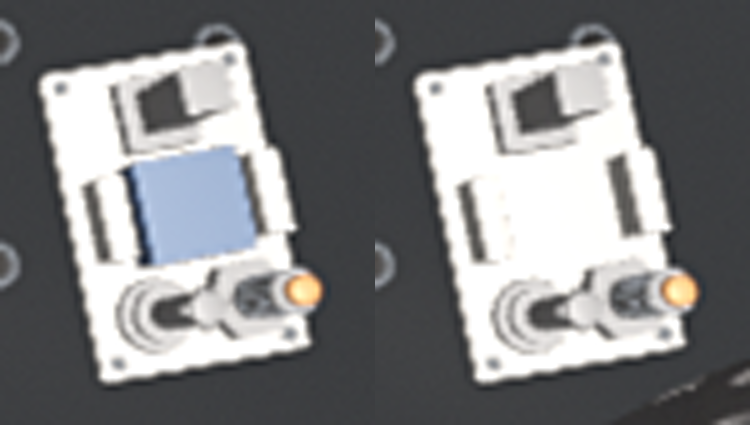

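View pics/cF2.png

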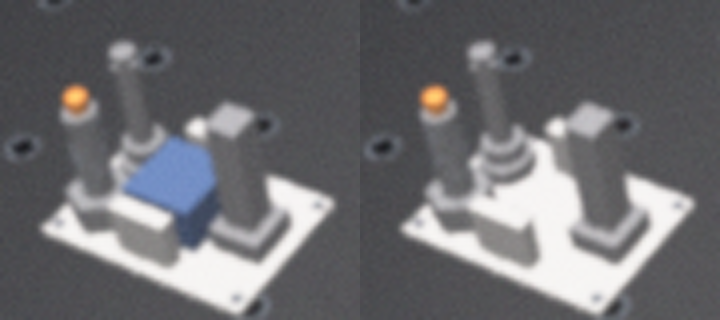

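View pics/sF.png

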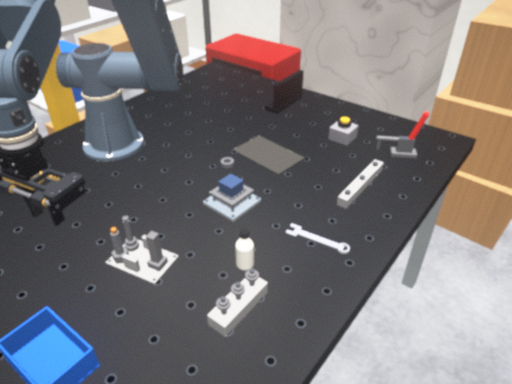

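All three are back within about 1 mm and upright, the block is on the lift, and the ring and bottle haven't moved. I'll let the arm settle, then hand in.

Call:
{"fn": "send_rows", "kwargs": {"deltas": [{"tx":0,"ty":0,"tz":0,"roll":0,"jaw":50},{"tx":0,"ty":0,"tz":0,"roll":0,"jaw":50},{"tx":0,"ty":0,"tz":0,"roll":0,"jaw":50},{"tx":0,"ty":0,"tz":0,"roll":0,"jaw":50},{"tx":0,"ty":0,"tz":0,"roll":0,"jaw":50},{"tx":0,"ty":0,"tz":0,"roll":0,"jaw":50},{"tx":0,"ty":0,"tz":0,"roll":0,"jaw":50},{"tx":0,"ty":0,"tz":0,"roll":0,"jaw":50},{"tx":0,"ty":0,"tz":0,"roll":0,"jaw":50},{"tx":0,"ty":0,"tz":0,"roll":0,"jaw":50}]}}

```text
t: 71.0
tool_pos: [459.9, -461.0, 222.0]
orientation: [-0.704, -0.07, 0.07, 0.704]
wrist_force: [0.4, 0.4, -0.4]
finger_gap: 49.9
```

```bash
python3 -c "
from rig import r
print(r.close_job())"
```

```text
the job is handed in; nothing more can be done
None
```

I moved the bolt, pin and post upright onto the mat and set the block on the lift. I lowered the block until the spring carried nearly all its weight, about 17 mm of sink, and only then released it. I then put the post, pin and bolt back on their places and handed the job in at about 71 s.

**Block:** in the top camera it sits about 0.5 mm from the plate's centre. Its yaw is within about 0.5° of the plate; the scene camera's less sharp fit gives up to 0.8°.

**Bolt, pin and post:** all three are upright. They stand within 0.5 mm of their starting places in the top camera and within about 1 mm in the noisier scene camera. The pin was pushed roughly 0.7 mm when first gripped, and I corrected for that when putting it back.

**Other things:** the ring and bottle look unmoved in the last picture; I did not measure them. The gripper was clear of everything at the end.

**Disagreements:** the two cameras differed by 2–3 mm in absolute position. I went by the top camera, which agreed with where the fingers met the bolt and pin. One early move call was refused for missing keys and moved nothing.

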